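Set out the model group on the photo board

ROBOT

A 7-joint arm with a two-finger parallel gripper is mounted at the origin on the work surface; the furniture and walls round the work are solid. World frame = base frame: x ahead of the robot, y to its left, z up, the work surface at z = 0. Lengths are in mm, angles in degrees, forces in N, time in s.
With the tool pointing down it reaches from about 425 to 875 mm from the base axis. Payload 8.4 kg.
Tool frame: the origin (TCP) lies at the very end of the fingers, on their centre line; the grasp point (between the pads) lies manip.grasp_offset behind it (manip.grasp_offset is the distance from the TCP to the grasp point, in mm); z points along the fingers, y is the direction in which the jaws open and shut (so a half turn about z gives the same grasp; the last joint's range is limited). The gripper opens to 85 mm and grips with 20 to 120 N. Pads are 22 mm wide; open, the fingers measure 114 mm over their backs; the gripper's body (76 mm by 85 mm) begins 54 mm behind the grasp point. The pads swing forward as they close: fully open they stand 13 mm farther back than shut.
Start: joints at [-82.632, 19.091, 2.286, 83.961, -0.768, 76.965, -3.352], TCP at [146.796, 633.178, 231.308] pointing down, gripper open.
Joint ranges: [-147.57, 147.57], [-21.85, 119.76], [-74.77, 79.35], [14.55, 137.4], [-85.83, 265.84], [4.83, 119.75], [-152.11, 152.11]. Speed limits (degrees/s): [127.2, 127.2, 159.86, 159.86, 180, 180, 180].

INTERFACE

Orientations are given as [roll, pitch, yaw] about the fixed x, y, z axes, in that order (R = Rz(yaw) Ry(pitch) Rx(roll)).
In Python, from plant import manip, get_image, order, silhouettes gives the robot as it stands. The module is installed in compiled form; this text tells all that it offers.
- The arm moves only by the tool move_arm, never from a script. Its argument "steps" is a list of rows, each a list of 7 numbers: the shift along the tool's x, y, z in m, then the turn, a rotation vector about the tool's x, y, z in degrees, then the finger opening in m, from 0 to 0.0854. In form: [[x, y, z, rx, ry, rz, fingers], ...]. A call has 1 to 8 rows; each row shifts and turns the pose as measured when the row begins, along the tool's axes as they then stand; what a row does not reach is not made up. A row lasts 1/8 s, in which the tool goes at most 62.5 mm and 10.7 degrees, less where a joint would pass 70% of its speed; a pose out of reach is approached as far as the arm can. A call with a gripper value outside its range is refused whole. The fingers move at their own pace and stop on an object; the grip force is fixed at half the most. Time passes only in rows, so rows that do not move let the fingers close. It gives the time, the measured TCP pose, the force and the opening at its end, in the units of the state.
- manip.sense(): the state, without advancing time (a new reading comes with each control period).
- get_image(name): name is "scene" or "top" or "wrist"; returns a dict with "pixels" (384x512x3 uint8, blue, green, red), "camera_matrix" (3x3 intrinsics, pixels), "rvec" (rotation vector, rad) and "tvec" (3), from world to camera coordinates, as OpenCV has them. Camera axes: x right, y down, z forward; pixel columns grow to the right and rows downward; lengths in mm; the calibration is good to about 2 mm. The wrist camera is an equidistant fisheye: a pixel r from the principal point sees the ray r / f radians off the axis. A picture is of the moment at which its call begins. There is no depth.
- order.sign_off(): hands the job in, once; it reports no verdict.
Trained networks look in a picture, given as the dict that the camera call returned (one of the last four; its "shot" number tells which), for a name from the list of things; names that differ only in an ending like _2 or _b are one class to them, and where a whole thing is asked for, a point or a joint stands for the part that bears it (a point fixed in the world has none). Each returns a list of dicts, best first, with "confidence" (0 to 1); they miss things now and then, are a little off and sometimes report something else, mostly with a low value. They report only what shows in the picture. A call takes as long as a camera call.
- silhouettes(picture, query): "mask" (384x512 bool, what is visible of it) and "rect" ([left, top, right, bottom] in pixels, round what is visible of it).
The state is a dict: "time": time; "joints": joint angles; "qd": joint speeds; "joint_torque": joint torques, N m; "eef_pos": TCP position; "eef_rot": TCP orientation; "force": force on the tool from outside, world axes, zero at the start; "torque": the same for the moment, N m; "grip_width": finger opening in mm.
Only numpy, scipy, OpenCV 4.12 (cv2) and the standard library are available. Lean on these libraries where they do the work, as an engineer would, in place of code of your own. Each camera call takes 0.05 s, during which the arm holds its last target. There are 200 camera calls.

TASK

Set out the group for the catalogue photograph on the white board, seen from the robot with the board's raised ledge at the back: swing the jig's hold-down bar up and back, slide the wooden plinth forward from under the lip and lay it flat in the rectangle outlined at the middle of the board, lengthwise from front to back. Stand the panelled solid on the middle of the plinth, set the ball with the round holes to the left of the plinth on the middle of the cross marked there, and lay the pipe offcut to the right of the plinth, centred on the other cross and lengthwise from front to back. Leave the eraser and the jar lids where they are.

Things in the scene. Friction and masses are not known exactly. Their poses are not given: they have to be found in the camera images.
- board: White photo board 150 x 250 x 6 mm, fixed. Origin at the centre of its underside (surface 6 mm above it); x to the back edge with its wooden ledge (6 mm thick, 6 mm above the surface), y left, z up. Outlines: a rectangle 116 (x) by 70 (y) mm round the middle for the plinth; crosses 50 mm wide centred at x = 0, y = +85 mm (left) and y = -85 mm (right).
- plinth_center (a point): Centre of the plinth, a wooden block 62 x 110 x 19 mm; y along its length, z up. It lies on the jig's base (8 mm high, 100 wide) under the bar; its rear 10 mm are under a fixed lip: slide it 20 mm or more forward (along its length, away from the hinge) before lifting. Rails (16 mm above the table) flank it only from 22 mm behind its centre back; elsewhere its sides are free.
- bar_grip (a point): Grip point of the jig's hold-down bar, on the right end of the round cross-pin (10 mm diameter, 136 long) at the bar's front end; 44 mm above the table while down, 50 mm right of the bar's middle, beside the plinth. Pinch it from above, fingers before and behind it; it can turn in the grip. y along the pin. The left end is the same.
- bar_hinge (a point): Middle of the bar's hinge axis, 44 mm above the table, 80 mm behind the plinth's centre at the start. The axis (the point's y) is level, across the plinth, parallel to the pin; the pin swings round it at 85 mm radius, up over the top to the back.
- bar (a joint): Hold-down bar: 0 = down on the plinth, grows as it is swung up and back, in rad; 1.57 upright, 1.9 the stop. A stiff hinge (about 1 to 2 N at the pin): it stays where it is left. At 1.6 or more it is clear of everything above the plinth.
- solid_center (a point): Panelled solid (cuboctahedron of flat square and triangular panels, white, black and yellow), 63 mm across and high, about 0.05 to 0.1 kg, standing on a square face; the point is its centre, 31.5 mm above its underside, its z axis up. Flat upright panels face its own +-x and +-y directions, 63 mm apart.
- ball_center (a point): Ball-like folded sheet solid, white with black round holes, 60 mm across and high, standing on a flat facet; the point is its centre, 30 mm above its underside. Flat upright facets face its own +-x and +-y directions, 60 mm apart.
- pipe_center (a point): Offcut of cream plastic pipe lying on its side, 85 mm long, 27 mm in diameter; the point is its centre, 13.5 mm above its underside, its x axis along the pipe. It does not roll.
- eraser: Bystander: a small eraser in a red sleeve, 21 x 45 x 13 mm; origin at the centre of its underside. Leave it alone. (Also to keep clear of: a fixed black cup of pens near the far edge of the table at about x = 0.65, y = -0.015 m, cup 80 mm wide, pens leaning out to about 130 mm and 200 mm high.)
- lids: Bystander: two stacked jar lids, 70 mm diameter, 25 mm high; origin at the centre of its underside. Leave them alone.

How it is judged (in metres and radians):
On the way, in this order (a step that is already met when the one before it is completed fails the run):
1. the hold-down bar is swung up (60 degrees or more) (value of joint bar above 1.05 rad), for 0.2 s.
2. the plinth lies flat in the rectangle on the board, lengthwise from front to back (x of plinth_center in the frame of board between -0.012 and 0.012 m and y of plinth_center in the frame of board between -0.012 and 0.012 m and z of plinth_center in the frame of board between 0.0115 and 0.0195 m and angle between the y axis of plinth_center and the x axis of board, either way round below 0.15 rad and angle between plinth_center's own z axis and vertical below 0.1 rad), for 0.2 s.
3. the panelled solid stands on the middle of the plinth (all of step 2 and horizontal distance between solid_center and plinth_center below 0.014 m and z of solid_center in the frame of board between 0.0515 and 0.0615 m and angle between solid_center's own z axis and vertical below 0.1 rad), for 0.2 s.
At the end, for the whole second after the job is handed in: Plinth flat at the board's middle (12 mm per axis, 0.15 rad of front-to-back); solid level on it, centres within 14 mm; ball standing on the left cross, pipe lying front-to-back (0.2 rad) on the right cross, centres within 15 mm per axis; all at rest (all of step 3 and x of ball_center in the frame of board between -0.015 and 0.015 m and y of ball_center in the frame of board between 0.07 and 0.1 m and z of ball_center in the frame of board between 0.03 and 0.042 m and x of pipe_center in the frame of board between -0.015 and 0.015 m and y of pipe_center in the frame of board between -0.1 and -0.07 m and z of pipe_center in the frame of board between 0.0155 and 0.0235 m and angle between the x axis of pipe_center and the x axis of board, either way round below 0.2 rad and linear speed of each of plinth, solid, ball, pipe below 0.02 m/s); the robot touches nothing.
It fails at once if the eraser or the jar lids are moved by more than 15 mm (distance of any of eraser, lids from where it was at the start of the episode above 0.015 m).
It also fails if it takes over 120 s, if anything falls off the work surface, if the arm or the gripper's body presses on something with over 40 N, if the wrist force passes 120 N, or if a joint passes its speed limit or range.

## Working session

There is one attempt and no reset: what is moved stays moved. The work goes in short steps, Python scripts to look and compute and a tool call to move; the robot and the scene stay as the last step left them, time stands still between calls to the robot, and variables do not carry over. Pictures are saved under pics/ and viewed, about 12 in all and at most 16, crops included, and the job is handed in when it is done.

Besides the shell and the picture viewer there is one more tool, called by a JSON object that holds its "name" and its "arguments". move_arm: Moves the arm, as the interface text tells. Its arguments: {"type":"object","properties":{"steps":{"type":"array","items":{"type":"array","items":{"type":"number"}}}},"required":["steps"]}

```bash
mkdir -p pics; cat > h.py <<'E'
import numpy as np, cv2
from plant import manip, get_image, order, silhouettes
def P(im): 
    R=cv2.Rodrigues(np.array(im["rvec"],float))[0]; return R,np.array(im["tvec"],float).ravel(),np.array(im["camera_matrix"],float)
def ray(im,uv,z,fish=False):
    R,t,K=P(im); out=[]
    for u,v in np.atleast_2d(uv).astype(float):
        x=(u-K[0,2])/K[0,0]; y=(v-K[1,2])/K[1,1]
        if fish:
            r=np.hypot(x,y); d=np.array([x/r*np.sin(r),y/r*np.sin(r),np.cos(r)]) if r>1e-9 else np.array([0,0,1.])
        else: d=np.array([x,y,1.])
        d=R.T@d; c=-R.T@t; out.append(c+d*(z-c[2])/d[2])
    return np.array(out)
def sil(im,q,n=2):
    return silhouettes(im,q)[:n]
E
python3 - <<'E'
from h import *
s=manip.sense(); print({k:np.round(v,2) for k,v in s.items()}, manip.grasp_offset)
for n in("scene","top"):
    im=get_image(n); cv2.imwrite(f"pics/{n}0.png",im["pixels"]); R,t,K=P(im); print(n,-R.T@t,R[2],K[0,0])
    for q in "board plinth_center bar_grip solid_center ball_center pipe_center eraser lids".split():
        for d in sil(im,q):
            m=d["mask"]; ys,xs=np.nonzero(m); 
            if len(xs)==0: continue
            rr=cv2.minAreaRect(np.c_[xs,ys].astype(np.float32))
            print(q,round(d["confidence"],2),d["rect"],len(xs),np.round([xs.mean(),ys.mean()],1),np.round(rr[0],1),np.round(rr[1],1),round(rr[2],1))
E
```

```text
{'time': np.float64(0.0), 'joints': array([-82.63,  19.13,   2.29,  84.01,  -0.77,  76.97,  -3.35]), 'qd': array([-0.  , -0.05, -0.01,  0.01, -0.05,  0.02, -0.03]), 'joint_torque': array([ 0.000e+00, -6.585e+01,  1.370e+00, -4.056e+01,  2.000e-02,
        1.000e-02, -0.000e+00]), 'eef_pos': array([146.71, 632.75, 230.4 ]), 'eef_rot': array([-1.7991e+02,  1.0000e-02,  1.6695e+02]), 'force': array([-0.03, -0.1 ,  0.28]), 'torque': array([ 0.01,  0.05, -0.01]), 'grip_width': np.float64(85.41)} 18.700000000000003
scene [  78.32121748 -418.44377413  650.13522897] [ 0.54371443  0.47091602 -0.69470333] 364.535218446888
board 0.89 [151.6, 162.3, 259.2, 243.2] 4353 [203.9 204.3] [204.1 201.9] [90.5 60.2] 46.6
plinth_center 0.92 [300.0, 225.8, 347.0, 273.0] 957 [321.4 252.8] [323.1 249.2] [30.6 46.8] 40.4
bar_grip 0.79 [297.0, 211.8, 355.8, 262.7] 625 [330.1 236.5] [325.9 241.5] [46.6 52.3] 79.6
bar_grip 0.43 [209.2, 133.1, 226.7, 160.4] 393 [218.  145.8] [218. 146.] [21.2 21.2] 45.0
solid_center 0.94 [235.1, 220.6, 272.0, 254.5] 1005 [252.2 238.1] [252.5 238. ] [34. 37.] 90.0
ball_center 0.68
[... 664 characters left out ...]
, 375.1, 190.4] 508 [345.8 176.9] [346.5 170. ] [40. 57.] 90.0
solid_center 0.85 [282.6, 210.4, 307.6, 236.1] 635 [293.  222.2] [293. 222.] [26. 26.] 90.0
ball_center 0.68 [157.4, 133.1, 186.0, 158.7] 511 [171.6 144. ] [171.5 144. ] [24. 25.] 90.0
ball_center 0.23 [280.3, 207.6, 308.8, 234.8] 654 [292.7 221.8] [292.6 221.5] [26.5 25.9] 85.9
pipe_center 0.71 [203.2, 139.9, 237.7, 149.7] 289 [218.9 143.7] [218.9 143.8] [32.8  9.2] 7.8
eraser 0.57 [268.3, 251.8, 287.7, 260.5] 150 [279.1 256.2] [279. 256.] [17.7  8.9] 18.4
lids 0.73 [311.0, 240.8, 341.8, 273.3] 648 [325.7 255.1] [325.8 255.3] [29.7 26.2] 45.0
lids 0.73 [273.0, 249.1, 287.7, 265.2] 151 [278.6 255.8] [278.8 255.8] [17.7  8.5] 18.4
```

```bash
python3 - <<'E'
from h import *
a=cv2.imread("pics/top0.png")[100:300,130:410]; cv2.imwrite("pics/top0c.png",cv2.resize(a,(784,560),interpolation=cv2.INTER_CUBIC))
im=get_image("top")
for n,uv,z in [("board",(216.9,211.7),6),("pl",(344.4,190),27),("solid",(293,222),35),("ball",(171.5,144.5),33),("pipe",(219,143.8),13),("eraser",(279,256),7),("lids",(325.8,255.3),15),("bargrip",(372,187),44)]:
    print(n,np.round(ray(im,uv,z)[0],1))
m=sil(im,"board")
if m:
    ys,xs=np.nonzero(m[0]["mask"]); b=cv2.boxPoints(cv2.minAreaRect(np.c_[xs,ys].astype(np.float32))); print(np.round(b,1),np.round(ray(im,b,6),1))
E
```

```text
board [489.4 119.1   6. ]
pl [ 543.6 -202.5   27. ]
solid [463.1 -73.1  35. ]
ball [657.5 232.8  33. ]
pipe [663.7 115.2  13. ]
eraser [378.1 -39.2   7. ]
lids [ 380.7 -155.9   15. ]
bargrip [ 549.5 -267.5   44. ]
[[163.4 232. ]
 [173.9 173.9]
 [270.1 191.2]
 [259.6 249.4]] [[437.5 254.6   6. ]
 [586.5 231.3   6. ]
 [542.1 -16.4   6. ]
 [394.5   9.9   6. ]]
```

View pics/top0c.png

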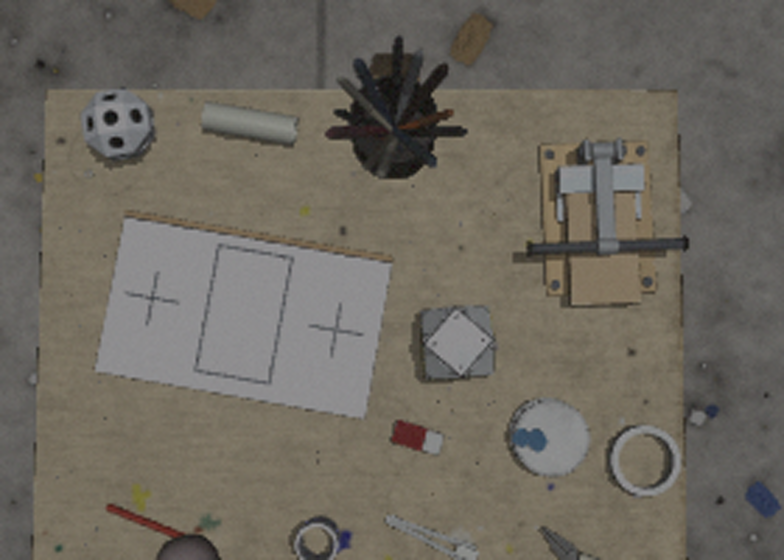

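View pics/scene0.png

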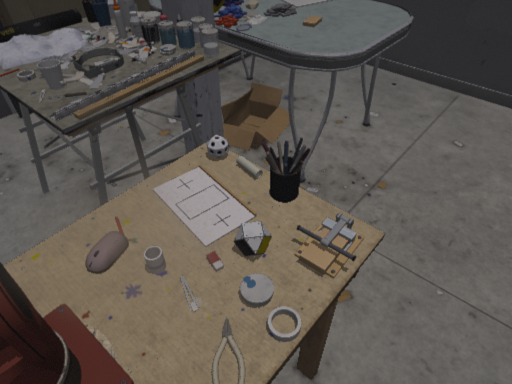

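The top view shows the jig at the right with its hinge to the back, the board at the left rotated by about -10°, the solid near the jig, and the ball and pipe at the far left. I'm moving over the jig to look from close by.

```bash
cat >> h.py <<'E'
def plan(target,yaw=None,rows=None,step=55,dyaw=10):
    """rows from measured pose to target [x,y,z] mm and yaw (deg), tool pointing down"""
    from scipy.spatial.transform import Rotation as Ro
    s=manip.sense(); p=np.array(s["eef_pos"]); R0=Ro.from_euler("xyz",s["eef_rot"],degrees=True)
    Rt=Ro.from_euler("xyz",[180,0,s["eef_rot"][2] if yaw is None else yaw],degrees=True)
    dv=(R0.inv()*Rt).as_rotvec(degrees=True); d=np.array(target,float)-p
    n=rows or int(max(1,np.ceil(np.linalg.norm(d)/step),np.ceil(np.linalg.norm(dv)/dyaw)))
    R=R0; print("from",np.round(p,1),np.round(s["eef_rot"],1),"F",np.round(s["force"],1),"w",round(s["grip_width"],1),"t",s["time"],"n",n)
    for i in range(n):
        print(np.round(np.r_[R.inv().apply(d/n)/1000],4).tolist(),np.round(dv/n,2).tolist()); R=R*Ro.from_rotvec(dv/n,degrees=True)
E
python3 - <<'E'
from h import *
plan([450,250,240],120)
im=get_image("wrist"); cv2.imwrite("pics/w0.png",im["pixels"]); R,t,K=P(im); print(-R.T@t,R.round(2),K)
E
```

```text
from [146.8 633.2 231.3] [-180.    -0.   166.9] F [ 0.2  0.5 -0.1] w 85.0 t 1.0 n 9
[-0.0424, -0.0339, -0.001] [-0.0, 0.0, 5.22]
[-0.0453, -0.0299, -0.001] [-0.0, 0.0, 5.22]
[-0.0479, -0.0256, -0.001] [-0.0, 0.0, 5.22]
[-0.05, -0.0212, -0.001] [-0.0, 0.0, 5.22]
[-0.0517, -0.0165, -0.001] [-0.0, 0.0, 5.22]
[-0.053, -0.0118, -0.001] [-0.0, 0.0, 5.22]
[-0.0539, -0.0069, -0.001] [-0.0, 0.0, 5.22]
[-0.0543, -0.002, -0.001] [-0.0, 0.0, 5.22]
[-0.0542, 0.003, -0.001] [-0.0, 0.0, 5.22]
[ 71.9736308  650.77890267 373.63381333] [[ 0.23  0.97 -0.  ]
 [ 0.93 -0.22  0.29]
 [ 0.29 -0.07 -0.96]] [[297.31863964   0.         264.42062069]
 [  0.         297.31863964 191.75942886]
 [  0.           0.           1.        ]]
```

{"name": "move_arm", "arguments": {"steps": [[-0.0424,-0.0339,-0.001,0,0,5.2,0.085],[-0.0453,-0.0299,-0.001,0,0,5.2,0.085],[-0.0479,-0.0256,-0.001,0,0,5.2,0.085],[-0.05,-0.0212,-0.001,0,0,5.2,0.085],[-0.0517,-0.0165,-0.001,0,0,5.2,0.085],[-0.053,-0.0118,-0.001,0,0,5.2,0.085],[-0.054,-0.007,-0.001,0,0,5.2,0.085],[-0.0543,-0.002,-0.001,0,0,5.2,0.085]]}}

```text
time: 2.05
eef_pos: [418.5, 283.7, 239.1]
eef_rot: [179.9, -0.2, 124.5]
force: [0.8, 0.9, 0.0]
grip_width: 84.9
```

```bash
python3 - <<'E'
from h import *
plan([520,-225,240],90)
E
```

```text
from [418.5 283.7 239.1] [179.9  -0.2 124.5] F [0.8 0.9 0. ] w 84.9 t 2.05 n 10
[-0.0477, -0.0204, -0.0003] [0.01, -0.02, 3.45]
[-0.0488, -0.0175, -0.0003] [0.01, -0.02, 3.45]
[-0.0498, -0.0146, -0.0002] [0.01, -0.02, 3.45]
[-0.0506, -0.0115, -0.0002] [0.01, -0.02, 3.45]
[-0.0512, -0.0085, -0.0002] [0.01, -0.02, 3.45]
[-0.0516, -0.0054, -0.0002] [0.01, -0.02, 3.45]
[-0.0518, -0.0023, -0.0002] [0.01, -0.02, 3.45]
[-0.0519, 0.0008, -0.0001] [0.01, -0.02, 3.45]
[-0.0517, 0.004, -0.0001] [0.01, -0.02, 3.45]
[-0.0514, 0.0071, -0.0001] [0.01, -0.02, 3.45]
```

{"name": "move_arm", "arguments": {"steps": [[-0.058,-0.024,0,0,0,4.3,0.085],[-0.06,-0.02,0,0,0,4.3,0.085],[-0.061,-0.016,0,0,0,4.3,0.085],[-0.062,-0.011,0,0,0,4.3,0.085],[-0.062,-0.007,0,0,0,4.3,0.085],[-0.062,-0.002,0,0,0,4.3,0.085],[-0.062,0.002,0,0,0,4.3,0.085],[-0.062,0.007,0,0,0,4.3,0.085]]}}

```text
time: 3.05
eef_pos: [511.5, -207.6, 239.5]
eef_rot: [179.5, -0.5, 89.0]
force: [0.8, 0.9, 0.4]
grip_width: 84.9
```

```bash
python3 - <<'E'
from h import *
im=get_image("wrist"); cv2.imwrite("pics/w1.png",im["pixels"]); np.savez("w1.npz",**{k:np.array(im[k]) for k in("rvec","tvec","camera_matrix")})
for q in "plinth_center bar_grip solid_center".split():
    for d in sil(im,q):
        ys,xs=np.nonzero(d["mask"]); print(q,round(d["confidence"],2),d["rect"],len(xs))
plan([530,-245,240],90)
E
```

```text
plinth_center 0.6 [251.3, 133.5, 336.3, 188.1] 3197
bar_grip 0.75 [287.8, 102.6, 374.9, 225.7] 2095
solid_center 0.73 [189.5, 26.6, 248.5, 85.3] 2968
from [ 510.9 -207.2  238.8] [179.6  -0.4  88.9] F [ 0.1  0.9 -0.8] w 84.6 t 3.25 n 1
[-0.0374, 0.0199, -0.0014] [0.37, -0.43, -1.07]
```

View pics/w1.png

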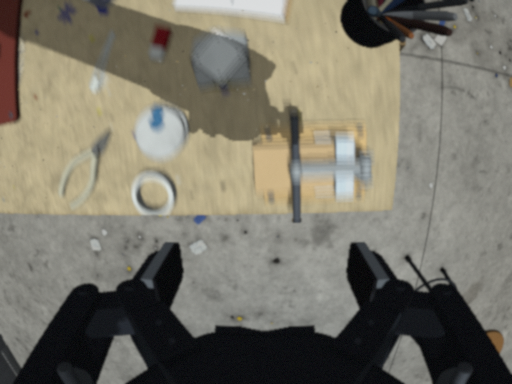

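The wrist view shows the pin from (295,113) to (297,221), the plinth's front edge at u≈254 (v 138–197), and the hinge around (364,166).

```bash
python3 - <<'E'
from h import *
im=dict(np.load("w1.npz"))
for n,uv,z in [("pinL",(295,113),44),("pinR",(297,221),44),("mid",(296,167),44),("plfront",(254,167),27),("plfL",(254,138),27),("plfR",(255,197),27),("hinge",(364,166),44)]: print(n,ray(im,uv,z,True)[0].round(1))
a=cv2.imread("pics/w1.png")[90:240,235:395]; cv2.imwrite("pics/w1c.png",cv2.resize(a,None,fx=4,fy=4,interpolation=cv2.INTER_CUBIC))
im=get_image("top")
for n,uv,z in [("pinL",(319.3,188.6),44),("pinR",(375.4,186.4),44),("plfront",(346,208),27)]: print(n,ray(im,uv,z)[0].round(1))
E
```

```text
pinL [ 547.2 -142.    44. ]
pinR [ 550.4 -272.7   44. ]
mid [ 548.3 -204.8   44. ]
plfront [ 498.8 -207.5   27. ]
plfL [ 499.7 -171.9   27. ]
plfR [ 499.  -245.9   27. ]
hinge [ 631.9 -204.2   44. ]
pinL [ 545.3 -137.7   44. ]
pinR [ 551.  -275.9   44. ]
plfront [ 498.5 -205.9   27. ]
```

View pics/w1c.png

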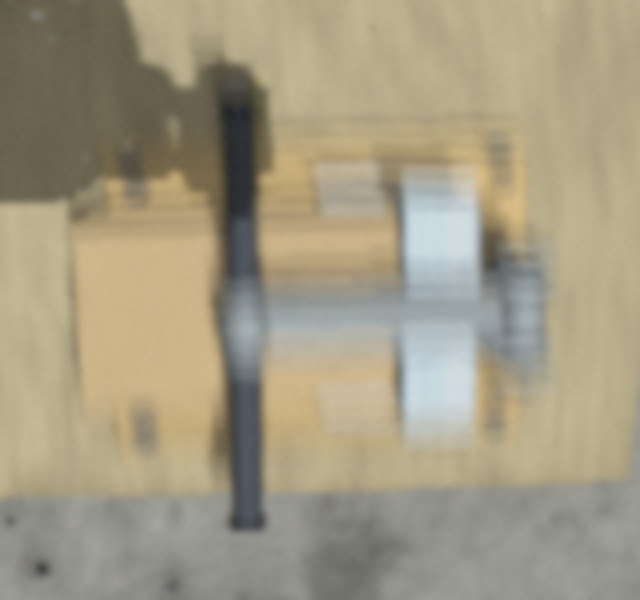

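```bash
python3 - <<'E'
from h import *
plan([549.5,-257,100],91.5)
E
```

```text
from [ 511.2 -205.6  238.7] [179.6  -0.5  89.1] F [ 0.1 -0.8  0.5] w 85.4 t 3.3 n 3
[-0.0173, 0.0128, 0.0462] [0.13, -0.16, -0.8]
[-0.0174, 0.0126, 0.0462] [0.13, -0.16, -0.8]
[-0.0174, 0.0125, 0.0462] [0.13, -0.16, -0.8]
```

{"name": "move_arm", "arguments": {"steps": [[-0.0173,0.0128,0.0462,0,0,-0.8,0.04],[-0.0173,0.0126,0.0462,0,0,-0.8,0.04],[-0.0173,0.0125,0.0462,0,0,-0.8,0.04],[0,0,0,0,0,0,0.04]]}}

```text
time: 3.8
eef_pos: [555.6, -246.9, 97.2]
eef_rot: [179.3, -0.9, 92.5]
force: [-0.7, 0.1, 0.7]
grip_width: 40.4
```

```bash
python3 - <<'E'
from h import *
im=get_image("wrist"); cv2.imwrite("pics/w2.png",im["pixels"])
d=sil(im,"bar_grip")
for e in d:
    m=e["mask"]; ys,xs=np.nonzero(m); print(e["confidence"],e["rect"])
plan([549.5,-257,28],91.5)
E
```

```text
0.96 [247.7, 44.0, 388.8, 251.7]
0.57 [187.9, 103.1, 328.9, 189.2]
from [ 557.3 -247.4  101.3] [179.   -0.8  92.5] F [-0.2 -1.2 -0.1] w 40.1 t 3.9 n 2
[-0.0051, -0.0048, 0.0365] [0.51, -0.41, 0.48]
[-0.0049, -0.0044, 0.0366] [0.51, -0.41, 0.48]
```

View pics/w2.png

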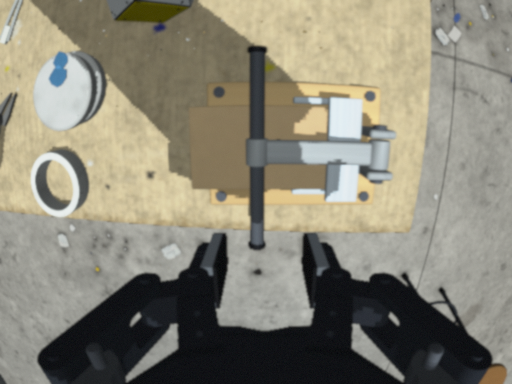

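```bash
python3 - <<'E'
from h import *
im=get_image("wrist")
for n,uv,z in [("pinL",(258,47),44),("pinR",(258,247),44),("mid",(257,152),48),("plfL",(193,107),27),("plfR",(191,187),27),("hinge",(382,152),44)]: print(n,ray(im,uv,z,True)[0].round(1))
plan([549.5,-257,28],91.5)
E
```

```text
pinL [ 547.5 -132.8   44. ]
pinR [ 553.  -275.9   44. ]
mid [ 549.7 -203.8   48. ]
plfL [ 501.4 -174.6   27. ]
plfR [ 499.7 -235.6   27. ]
hinge [ 639.6 -199.3   44. ]
from [ 557.7 -247.8  102.3] [178.9  -0.8  92.5] F [-0.2  0.   0.6] w 40.0 t 3.95 n 2
[-0.0049, -0.005, 0.037] [0.56, -0.4, 0.48]
[-0.0047, -0.0046, 0.0371] [0.56, -0.4, 0.48]
```

{"name": "move_arm", "arguments": {"steps": [[-0.004,-0.004,0.037,0.5,0.4,0,0.04],[-0.0035,-0.003,0.037,0.5,0.4,0,0.04],[0,0,0,0,0,0,0.04]]}}

```text
time: 4.32
eef_pos: [557.3, -251.9, 34.8]
eef_rot: [179.2, -1.6, 92.8]
force: [-0.8, -0.1, 0.7]
grip_width: 39.5
```

```bash
python3 - <<'E'
from h import *
plan([551.5,-254,28],92)
im=get_image("wrist"); cv2.imwrite("pics/w3.png",im["pixels"][100:330,150:400])
E
```

```text
from [ 557.3 -251.9   34.8] [179.2  -1.6  92.8] F [-0.8 -0.1  0.7] w 39.5 t 4.325 n 1
[-0.002, -0.006, 0.0066] [0.83, -1.61, 0.74]
```

View pics/w3.png

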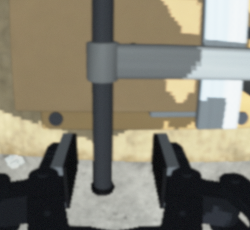

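{"name": "move_arm", "arguments": {"steps": [[-0.002,-0.005,0.006,0.8,-1.6,0.5,0.03],[0,0,0,0,0,0,0],[0,0,0,0,0,0,0],[0,0,0,0,0,0,0],[0,0,0,0,0,0,0]]}}

```text
time: 5.0
eef_pos: [550.8, -254.3, 34.7]
eef_rot: [180.0, 0.1, 92.2]
force: [-1.3, -0.5, -1.8]
grip_width: 7.4
```

```bash
python3 - <<'E'
from h import *
s=manip.sense(); p=np.array(s["eef_pos"]); print(p,s["eef_rot"],s["force"],s["grip_width"])
# arc: jig forward dir f, hinge 85 behind
a=np.radians(np.linspace(0,102,18)); jy=np.radians(2.2)
prev=None
for t in a:
    q=np.array([85*(1-np.cos(t)),85*np.sin(t)])
    if prev is not None: print(np.degrees(t).round(), (q-prev).round(1), "cum",q.round(1))
    prev=q
E
```

```text
[ 550.83545103 -254.27079955   34.67059687] [1.79979510e+02 1.27136819e-01 9.22127193e+01] [-1.25692101 -0.51510758 -1.77313956] 7.435968976103809
6.0 [0.5 8.9] cum [0.5 8.9]
12.0 [1.4 8.8] cum [ 1.9 17.7]
18.0 [2.3 8.6] cum [ 4.2 26.3]
24.0 [3.2 8.3] cum [ 7.3 34.6]
30.0 [4.  7.9] cum [11.4 42.5]
36.0 [4.8 7.5] cum [16.2 50. ]
42.0 [5.6 6.9] cum [21.8 56.9]
48.0 [6.3 6.3] cum [28.1 63.2]
54.0 [6.9 5.6] cum [35.  68.8]
60.0 [7.5 4.8] cum [42.5 73.6]
66.0 [7.9 4. ] cum [50.4 77.7]
72.0 [8.3 3.2] cum [58.7 80.8]
78.0 [8.6 2.3] cum [67.3 83.1]
84.0 [8.8 1.4] cum [76.1 84.5]
90.0 [8.9 0.5] cum [85. 85.]
96.0 [ 8.9 -0.5] cum [93.9 84.5]
102.0 [ 8.8 -1.4] cum [102.7  83.1]
```

{"name": "move_arm", "arguments": {"steps": [[0,0,0,0,0,0,0],[0,0,0,0,0,0,0]]}}

```text
time: 5.25
eef_pos: [550.8, -254.3, 34.9]
eef_rot: [180.0, 0.1, 92.2]
force: [-2.3, -0.7, -2.5]
grip_width: 7.6
```

{"name": "move_arm", "arguments": {"steps": [[0,0,0,0,0,0,0.03],[0,0,0.003,0,0,0,0.03],[0,0,0.006,0,0,0,0.03],[0,0,0.003,0,0,0,0],[0,0,0,0,0,0,0],[0,0,0,0,0,0,0],[0,0,0,0,0,0,0]]}}

```text
time: 6.12
eef_pos: [550.9, -254.1, 21.8]
eef_rot: [180.0, 0.1, 92.2]
force: [-1.0, 0.8, 1.0]
grip_width: 8.3
```

{"name": "move_arm", "arguments": {"steps": [[0,0.0005,-0.0089,0,0,0,0],[0,0.0014,-0.0088,0,0,0,0],[0,0.0023,-0.0086,0,0,0,0],[0,0.0032,-0.0083,0,0,0,0],[0,0.004,-0.0079,0,0,0,0],[0,0.0048,-0.0075,0,0,0,0]]}}

```text
time: 6.88
eef_pos: [566.9, -253.3, 74.4]
eef_rot: [-179.9, 0.1, 92.2]
force: [1.2, -1.1, -8.6]
grip_width: 7.8
```

{"name": "move_arm", "arguments": {"steps": [[0,0.0065,-0.006,0,0,0,0],[0,0.0065,-0.006,0,0,0,0],[0,0.007,-0.0053,0,0,0,0],[0,0.0075,-0.0047,0,0,0,0],[0,0.008,-0.004,0,0,0,0],[0,0.0083,-0.0032,0,0,0,0],[0,0.0086,-0.0023,0,0,0,0]]}}

```text
time: 7.75
eef_pos: [614.0, -251.5, 109.7]
eef_rot: [-179.0, -0.3, 92.0]
force: [-6.1, 0.7, 1.4]
grip_width: 8.0
```

{"name": "move_arm", "arguments": {"steps": [[0,0.0085,-0.0005,0,0,0,0],[0,0.009,0,0,0,0,0],[0,0.009,0,0,0,0,0],[0,0.009,0.001,0,0,0,0],[0,0.009,0.002,0,0,0,0],[0,0.005,0.001,0,0,0,0]]}}

```text
time: 8.5
eef_pos: [663.6, -249.7, 110.4]
eef_rot: [-178.7, -0.5, 92.0]
force: [-28.5, 6.1, 21.8]
grip_width: 7.5
```

```bash
python3 - <<'E'
from h import *
im=get_image("wrist"); cv2.imwrite("pics/w4.png",im["pixels"])
E
```

```text
(no output)
```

View pics/w4.png

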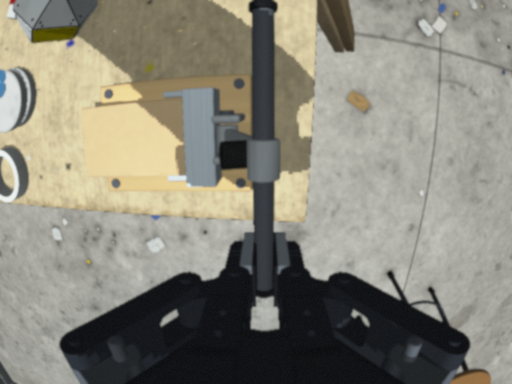

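{"name": "move_arm", "arguments": {"steps": [[0,0,0,0,0,0,0.03],[0,0,0,0,0,0,0.04],[0,0,-0.03,0,0,0,0.04],[0,0,-0.05,0,0,0,0.04],[0,-0.05,-0.03,0,0,0,0.06],[0,-0.06,0,0,0,0,0.085]]}}

```text
time: 9.3
eef_pos: [561.8, -252.5, 224.8]
eef_rot: [-179.0, -0.3, 92.4]
force: [-1.1, -0.0, 1.7]
grip_width: 74.8
```

```bash
python3 - <<'E'
from h import *
plan([545,-203,180],182)
E
```

```text
from [ 561.8 -252.5  224.8] [-179.    -0.3   92.4] F [-1.1 -0.   1.7] w 74.8 t 9.3 n 9
[0.0055, -0.0015, 0.005] [-0.06, -0.11, -9.96]
[0.0057, -0.0006, 0.005] [-0.06, -0.11, -9.96]
[0.0058, 0.0004, 0.005] [-0.06, -0.11, -9.96]
[0.0056, 0.0014, 0.005] [-0.06, -0.11, -9.96]
[0.0053, 0.0024, 0.005] [-0.06, -0.11, -9.96]
[0.0048, 0.0032, 0.005] [-0.06, -0.11, -9.96]
[0.0042, 0.004, 0.005] [-0.06, -0.11, -9.96]
[0.0034, 0.0047, 0.005] [-0.06, -0.11, -9.96]
[0.0026, 0.0052, 0.005] [-0.06, -0.11, -9.96]
```

{"name": "move_arm", "arguments": {"steps": [[0.006,-0.002,0.006,0,0,-10.6,0.085],[0.006,-0.001,0.006,0,0,-10.6,0.085],[0.006,0.0004,0.006,0,0,-10.6,0.085],[0.006,0.002,0.006,0,0,-10.6,0.085],[0.006,0.003,0.005,0,0,-10.6,0.085],[0.005,0.004,0.005,0,0,-10.6,0.085],[0.004,0.005,0.005,0,0,-10.6,0.085],[0.003,0.005,0.005,0,0,-10.6,0.085]]}}

```text
time: 10.3
eef_pos: [547.2, -204.1, 184.0]
eef_rot: [179.7, -0.1, 178.3]
force: [0.4, -0.0, -0.1]
grip_width: 84.7
```

```bash
python3 - <<'E'
from h import *
im=get_image("wrist"); cv2.imwrite("pics/w5.png",im["pixels"]); np.savez("w5.npz",**{k:np.array(im[k]) for k in("rvec","tvec","camera_matrix")})
for q in ["plinth_center","solid_center"]:
  for d in sil(im,q,1):
    m=d["mask"].astype(np.uint8); c=max(cv2.findContours(m,0,2)[0],key=cv2.contourArea); print(q,d["confidence"],cv2.approxPolyDP(c,4,True).reshape(-1,2).tolist())
plan([545,-203,100],182)
E
```

```text
plinth_center 0.73 [[289, 127], [231, 133], [240, 225], [295, 221]]
from [ 546.9 -204.2  184. ] [ 1.797e+02 -1.000e-01  1.778e+02] F [-0.2 -0.3 -0.1] w 84.9 t 10.45 n 2
[0.0008, 0.0003, 0.042] [0.17, -0.06, -2.09]
[0.0009, 0.0005, 0.042] [0.17, -0.06, -2.09]
```

View pics/w5.png

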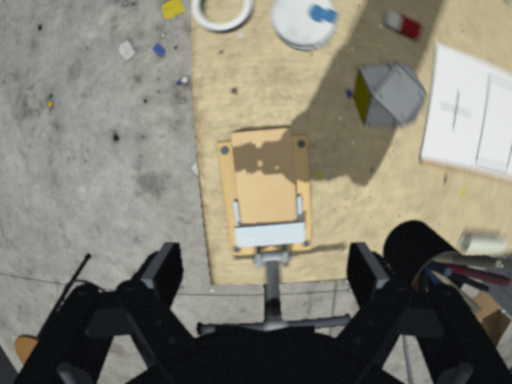

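```bash
python3 - <<'E'
from h import *
im=dict(np.load("w5.npz"))
for uv in [(231,133),(289,127),(240,225),(300,221)]: print(uv,ray(im,uv,27,True)[0].round(1))
E
```

```text
(231, 133) [ 499.2 -235.1   27. ]
(289, 127) [ 495.  -176.5   27. ]
(240, 225) [ 599.5 -231.1   27. ]
(300, 221) [ 597.  -165.2   27. ]
```

```bash
python3 - <<'E'
from h import *
plan([540,-204,60],182.7,3)
E
```

```text
from [ 546.9 -204.2  184. ] [ 1.797e+02 -1.000e-01  1.778e+02] F [-0.2 -0.3 -0.1] w 84.9 t 10.45 n 3
[0.0022, -0.0003, 0.0413] [0.11, -0.04, -1.62]
[0.0022, -0.0001, 0.0413] [0.11, -0.04, -1.62]
[0.0023, 0.0, 0.0413] [0.11, -0.04, -1.62]
```

{"name": "move_arm", "arguments": {"steps": [[0.002,0,0.041,0.1,0,-1.6,0.085],[0.002,0,0.041,0.1,0,-1.6,0.085],[0.0025,0,0.041,0.1,0,-1.6,0.085],[0,0,0,0,0,0,0.085]]}}

```text
time: 10.95
eef_pos: [543.4, -205.4, 60.6]
eef_rot: [-179.9, 0.3, -178.4]
force: [0.5, -1.2, 0.9]
grip_width: 84.9
```

```bash
python3 - <<'E'
from h import *
plan([540,-204,8],182.7,2)
E
```

```text
from [ 543.4 -205.4   60.6] [-179.9    0.3 -178.4] F [ 0.5 -1.2  0.9] w 84.9 t 10.95 n 2
[0.0018, 0.0008, 0.0263] [-0.05, 0.13, -0.56]
[0.0018, 0.0008, 0.0263] [-0.05, 0.13, -0.56]
```

{"name": "move_arm", "arguments": {"steps": [[0.002,-0.0005,0.025,0,0,-0.6,0.085],[0.002,-0.0005,0.02,0,0,-0.5,0.085],[0,0,0.006,0,0,0,0.085],[0,0,0,0,0,0,0.085]]}}

```text
time: 11.45
eef_pos: [544.8, -208.7, 14.1]
eef_rot: [-179.8, 0.7, -177.8]
force: [1.0, 0.1, -0.7]
grip_width: 85.0
```

{"name": "move_arm", "arguments": {"steps": [[0,0,0,0,0,0,0.07],[0,0,0,0,0,0,0.05],[0,0,0,0,0,0,0.04],[0,0,0,0,0,0,0.04]]}}

```text
time: 11.95
eef_pos: [546.6, -205.8, 17.3]
eef_rot: [-180.0, 0.9, -177.7]
force: [0.3, -0.2, -1.4]
grip_width: 59.7
```

{"name": "move_arm", "arguments": {"steps": [[0,0,0,0,0,0,0.08],[0.001,0,0.004,0,-0.9,0,0.08],[0.001,0,0.003,0,0,0,0.08],[0,0,0.003,0,0,0,0.08],[0,0,0,0,0,0,0.08]]}}

```text
time: 12.58
eef_pos: [544.6, -206.9, 6.7]
eef_rot: [-179.9, 1.9, -177.8]
force: [-0.7, -0.3, -0.1]
grip_width: 80.3
```

```bash
python3 - <<'E'
from h import *
plan([540,-204,7],182.7,2)
E
```

```text
from [ 544.6 -206.9    6.7] [-179.9    1.9 -177.8] F [-0.7 -0.3 -0.1] w 80.3 t 12.575 n 2
[0.0022, 0.0015, -0.0002] [-0.04, 0.94, -0.26]
[0.0022, 0.0016, -0.0002] [-0.04, 0.94, -0.26]
```

{"name": "move_arm", "arguments": {"steps": [[0.002,0.001,0,0,1.9,-0.5,0.08],[0.001,0.001,0,0,0,0,0.06],[0,0,0,0,0,0,0.04],[0,0,0,0,0,0,0.04],[0,0,0,0,0,0,0.04],[0,0,0,0,0,0,0.04]]}}

```text
time: 13.32
eef_pos: [541.6, -205.1, 7.1]
eef_rot: [-179.9, -0.2, -177.3]
force: [-0.1, 0.3, 0.5]
grip_width: 60.6
```

{"name": "move_arm", "arguments": {"steps": [[0.006,0,0,0,0,0,0.04],[0.008,0,0,0,0,0,0.04],[0.008,0,0,0,0,0,0.04],[0.008,0,0,0,0,0,0.04],[0.004,0,0,0,0,0,0.04],[0,0,0,0,0,0,0.04]]}}

```text
time: 14.08
eef_pos: [504.7, -206.7, 7.1]
eef_rot: [-179.9, -0.2, -177.3]
force: [-0.3, -0.2, -0.3]
grip_width: 60.6
```

```bash
python3 - <<'E'
from h import *
plan([505,-207,120],182.7)
im=get_image("wrist"); cv2.imwrite("pics/w6.png",im["pixels"])
E
```

```text
from [ 504.7 -206.7    7.1] [-179.9   -0.2 -177.3] F [-0.3 -0.2 -0.3] w 60.6 t 14.075 n 3
[0.0, -0.0002, -0.0376] [-0.02, -0.06, 0.01]
[-0.0, -0.0001, -0.0376] [-0.02, -0.06, 0.01]
[-0.0001, -0.0001, -0.0376] [-0.02, -0.06, 0.01]
```

View pics/w6.png

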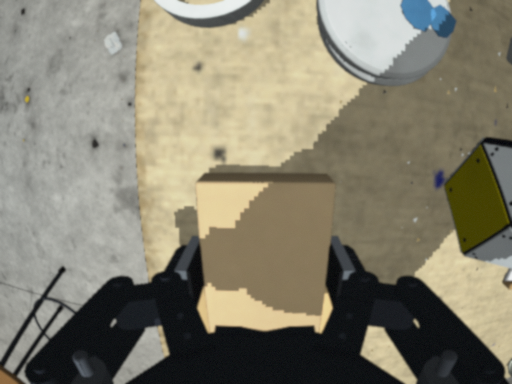

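```bash
python3 - <<'E'
from h import *
im=get_image("wrist")
print(ray(im,[(198,181),(334,181),(205,330),(328,330)],27,True).round(1))
im=get_image("top")
for d in sil(im,"board",1):
    ys,xs=np.nonzero(d["mask"]); print(d["confidence"]); b=cv2.boxPoints(cv2.minAreaRect(np.c_[xs,ys].astype(np.float32))); print(b.round(1),ray(im,b,6).round(1),ray(im,b.mean(0),6).round(1))
cv2.imwrite("pics/top1.png",cv2.resize(im["pixels"][160:260,150:290],(784,560),interpolation=cv2.INTER_CUBIC))
E
```

```text
[[ 462.3 -236.9   27. ]
 [ 459.6 -177.9   27. ]
 [ 548.2 -237.3   27. ]
 [ 545.1 -168.5   27. ]]
0.83
[[162.7 232.8]
 [173.4 173.7]
 [270.4 191.3]
 [259.7 250.4]] [[435.5 256.3   6. ]
 [586.9 232.5   6. ]
 [541.8 -17.2   6. ]
 [391.9   9.7   6. ]] [[488.5 120.    6. ]]
```

View pics/top1.png

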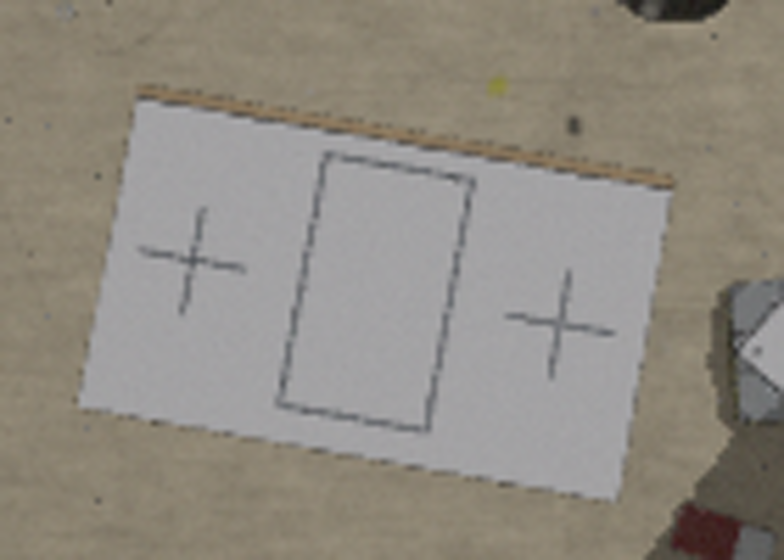

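{"name": "move_arm", "arguments": {"steps": [[0,0,-0.01,0,0,0,0.04],[0,0,-0.03,0,0,0,0.04],[0,0,-0.05,0,0,0,0.04],[0,0,-0.05,0,0,0,0.04],[0,0,0,0,0,0,0.04]]}}

```text
time: 14.9
eef_pos: [506.2, -206.8, 153.3]
eef_rot: [-179.8, -0.2, -177.3]
force: [1.1, 1.1, -2.0]
grip_width: 60.3
```

```bash
python3 - <<'E'
from h import *
im=get_image("top")
f=lambda u,v:(150+(u+.5)/5.6-.5,160+(v+.5)/5.6-.5)
pts=[f(*p) for p in [(193,260),(560,324),(327,153),(473,180),(428,431),(280,405)]]
W=ray(im,pts,6); print(W.round(1)); print("L-R",np.linalg.norm(W[0]-W[1]),"yaw from crosses",np.degrees(np.arctan2(*(W[0]-W[1])[1::-1]))-90,"center",(W[0]+W[1])/2,W[2:].mean(0))
d=(W[2]+W[3])/2-(W[4]+W[5])/2; print("yaw rect",np.degrees(np.arctan2(d[1],d[0])),np.linalg.norm(d))
plan([450,50,160],171)
E
```

```text
[[503.7 203.3   6. ]
 [475.   35.6   6. ]
 [552.9 142.9   6. ]
 [540.6  75.9   6. ]
 [426.4  95.1   6. ]
 [437.9 162.4   6. ]]
L-R 170.13157552807698 yaw from crosses -9.715655157048289 center [489.3303251  119.48225288   6.        ] [489.46920375 119.07274401   6.        ]
yaw rect -9.618358295378988 116.20963213603166
from [ 505.1 -206.2  151.3] [-179.9   -0.3 -177.3] F [ 0.8  0.3 -1.5] w 60.6 t 14.95 n 5
[0.0086, 0.0517, -0.0018] [-0.03, -0.06, 2.35]
[0.0107, 0.0513, -0.0018] [-0.03, -0.06, 2.35]
[0.0128, 0.0508, -0.0018] [-0.03, -0.06, 2.35]
[0.0148, 0.0503, -0.0018] [-0.03, -0.06, 2.35]
[0.0169, 0.0496, -0.0017] [-0.03, -0.06, 2.35]
```

{"name": "move_arm", "arguments": {"steps": [[0.0065,0.0515,0,0,0,1.6,0.04],[0.0075,0.0515,0,0,0,1.6,0.04],[0.009,0.051,0,0,0,1.6,0.04],[0.0105,0.0505,0,0,0,1.6,0.04],[0.0115,0.05,0,0,0,1.6,0.04],[0.012,0.047,0.01,0,0,1.6,0.04],[0,0,0,0,0,0,0.04]]}}

```text
time: 15.82
eef_pos: [449.2, 105.2, 134.0]
eef_rot: [-179.6, -0.8, 172.7]
force: [-0.2, -0.2, -0.3]
grip_width: 60.3
```

```bash
python3 - <<'E'
from h import *
plan([478.3,121.2,60],170.35)
E
```

```text
from [449.2 105.2 134. ] [-179.6   -0.8  172.7] F [-0.2 -0.2 -0.3] w 60.3 t 15.825 n 2
[-0.0139, 0.01, 0.0367] [-0.22, -0.38, 1.2]
[-0.0135, 0.0102, 0.0369] [-0.22, -0.38, 1.2]
```

{"name": "move_arm", "arguments": {"steps": [[-0.014,0.009,0.035,-0.2,-0.4,1.1,0.04],[-0.0138,0.009,0.035,-0.2,-0.4,1.1,0.04],[0,0,0,0,0,0,0.04]]}}

```text
time: 16.2
eef_pos: [478.3, 117.2, 60.5]
eef_rot: [-179.8, -0.0, 170.5]
force: [-0.4, -0.4, -1.3]
grip_width: 60.6
```

```bash
python3 - <<'E'
from h import *
plan([478.3,121.2,25],170.35)
im=get_image("wrist"); cv2.imwrite("pics/w7.png",im["pixels"])
E
```

```text
from [478.3 117.2  60.5] [-179.8   -0.   170.5] F [-0.4 -0.4 -1.3] w 60.6 t 16.2 n 1
[0.0006, 0.004, 0.0355] [-0.17, -0.04, 0.16]
```

View pics/w7.png

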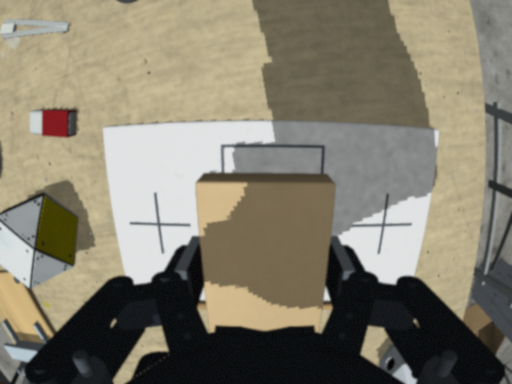

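{"name": "move_arm", "arguments": {"steps": [[0.0006,0.004,0.025,-0.2,0,0,0.04],[0,0,0.015,0,0,0,0.04],[0,0,0.004,0,0,0,0.04],[0,0,0,0,0,0,0.04]]}}

```text
time: 16.75
eef_pos: [480.5, 119.6, 20.9]
eef_rot: [179.8, 0.2, 170.4]
force: [0.4, -0.4, -1.6]
grip_width: 61.1
```

```bash
python3 - <<'E'
from h import *
plan([478.3,121.2,5.5],170.35)
im=get_image("wrist"); print(ray(im,[(264.4-66,180),(330,180)],27,True).round(1)); cv2.imwrite("pics/w8.png",im["pixels"][90:260,90:450])
E
```

```text
from [480.5 119.6  20.9] [179.8   0.2 170.4] F [ 0.4 -0.4 -1.6] w 61.1 t 16.75 n 1
[0.0025, 0.0012, 0.0154] [0.21, 0.22, 0.06]
[[434.9  95.4  27. ]
 [445.5 157.8  27. ]]
```

View pics/w8.png

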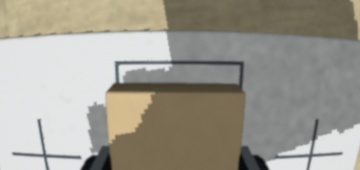

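{"name": "move_arm", "arguments": {"steps": [[0.002,0.001,0.008,0.2,0.2,0,0.04],[0,0,0.005,0,0,0,0.04],[0,0,0.002,0,0,0,0.04],[0,0,0,0,0,0,0.04]]}}

```text
time: 17.3
eef_pos: [479.5, 121.4, 6.1]
eef_rot: [179.9, 0.1, 170.4]
force: [0.1, -0.4, -0.9]
grip_width: 60.4
```

{"name": "move_arm", "arguments": {"steps": [[0,0,0.001,0,0,0,0.04],[0,0,0,0,0,0,0.04],[0,0,0,0,0,0,0.085],[0,0,0,0,0,0,0.085],[0,0,0,0,0,0,0.085],[0,0,-0.03,0,0,0,0.085],[0,0,-0.06,0,0,0,0.085],[0,0,-0.06,0,0,0,0.085]]}}

```text
time: 18.3
eef_pos: [476.6, 120.3, 155.1]
eef_rot: [-179.8, -0.3, 170.4]
force: [0.4, 0.8, -0.4]
grip_width: 85.1
```

```bash
python3 - <<'E'
from h import *
plan([478.3,121.2,155],170.35)
im=get_image("wrist"); cv2.imwrite("pics/w9.png",im["pixels"]); np.savez("w9.npz",**{k:np.array(im[k]) for k in("rvec","tvec","camera_matrix")})
for q in ["plinth_center","solid_center"]:
  for d in sil(im,q,1):
    m=d["mask"].astype(np.uint8); c=max(cv2.findContours(m,0,2)[0],key=cv2.contourArea); print(q,d["confidence"],cv2.approxPolyDP(c,4,True).reshape(-1,2).tolist())
E
```

```text
from [476.6 120.3 155.1] [-179.8   -0.3  170.4] F [ 0.4  0.8 -0.4] w 85.1 t 18.3 n 1
[-0.0015, 0.0012, 0.0001] [-0.25, -0.27, 0.07]
plinth_center 0.87 [[236, 142], [236, 247], [293, 249], [298, 143]]
solid_center 0.7 [[99, 169], [59, 185], [55, 220], [83, 239], [120, 222], [122, 190]]
```

View pics/w9.png

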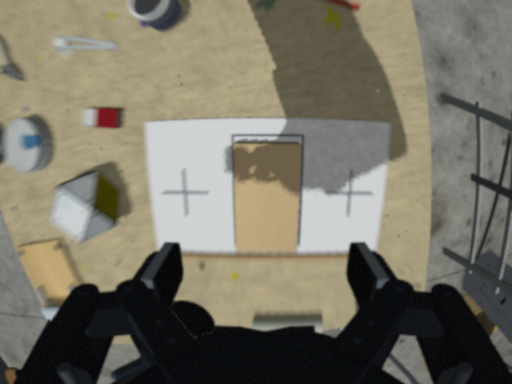

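```bash
python3 - <<'E'
from h import *
im=dict(np.load("w9.npz"))
W=ray(im,[(233.5,142),(300,142)],25,True); print(W.round(1),"plinth c",(W.mean(0)+55*np.array([np.cos(np.radians(-9.65)),np.sin(np.radians(-9.65)),0])).round(1))
X=ray(im,[(184,192),(350,193),(233,135),(302,135)],6,True); print(X.round(1),X[:2].mean(0))
im=get_image("top"); 
for q in ["plinth_center","solid_center"]:
  for d in sil(im,q,1):
    ys,xs=np.nonzero(d["mask"]); r=cv2.minAreaRect(np.c_[xs,ys].astype(np.float32)); print(q,d["confidence"],r,ray(im,r[0],25 if q[0]=="p" else 35))
plan([463,-73,160],180)
E
```

```text
[[430.7  98.7  25. ]
 [440.9 159.3  25. ]] plinth c [490.  119.8  25. ]
[[474.7  34.3   6. ]
 [504.8 206.6   6. ]
 [425.8  97.1   6. ]
 [437.  164.1   6. ]] [489.758968   120.42865157   6.        ]
plinth_center 0.72 ((220.5, 210.5), (45.0, 23.0), 90.0) [[491.55901278 107.7640763   25.        ]]
solid_center 0.64 ((292.88323974609375, 221.365478515625), (26.503902435302734, 26.361408233642578), 85.91438293457031) [[464.67237895 -72.84051504  35.        ]]
from [476.4 120.4 152.6] [-179.7   -0.3  170.4] F [-0.2 -0.2 -0.5] w 85.1 t 18.6 n 4
[-0.0047, -0.0482, -0.0017] [-0.06, -0.08, -2.39]
[-0.0027, -0.0484, -0.0017] [-0.06, -0.08, -2.39]
[-0.0007, -0.0485, -0.0017] [-0.06, -0.08, -2.39]
[0.0013, -0.0484, -0.0018] [-0.06, -0.08, -2.39]
```

{"name": "move_arm", "arguments": {"steps": [[-0.0047,-0.0482,0,0,0,-2.4,0.085],[-0.0027,-0.0484,0,0,0,-2.4,0.085],[-0.0007,-0.0485,0,0,0,-2.4,0.085],[0.0013,-0.046,0.01,0,0,-2.4,0.085],[0,0,0,0,0,0,0.085]]}}

```text
time: 19.23
eef_pos: [458.5, -76.2, 136.2]
eef_rot: [-179.6, -1.0, -179.5]
force: [0.0, 0.1, -0.2]
grip_width: 84.7
```

```bash
python3 - <<'E'
from h import *
im=get_image("wrist"); cv2.imwrite("pics/w10.png",im["pixels"]); np.savez("w10.npz",**{k:np.array(im[k]) for k in("rvec","tvec","camera_matrix")})
for q in ["solid_center"]:
  for d in sil(im,q,1):
    m=d["mask"].astype(np.uint8); c=max(cv2.findContours(m,0,2)[0],key=cv2.contourArea); print(q,d["confidence"],cv2.approxPolyDP(c,4,True).reshape(-1,2).tolist())
    print(ray(im,cv2.minAreaRect(c)[0],40,True))
plan([463,-73,140],180)
E
```

```text
solid_center 0.83 [[234, 166], [232, 215], [241, 234], [277, 245], [305, 228], [310, 195], [302, 162], [265, 159]]
[[462.38090031 -70.88084172  40.        ]]
from [459.5 -72.8 136.8] [-179.6   -1.  -179.3] F [0.1 1.4 0.3] w 85.2 t 19.325 n 1
[-0.0034, -0.0002, -0.0032] [-0.39, -0.98, 0.68]
```

View pics/w10.png

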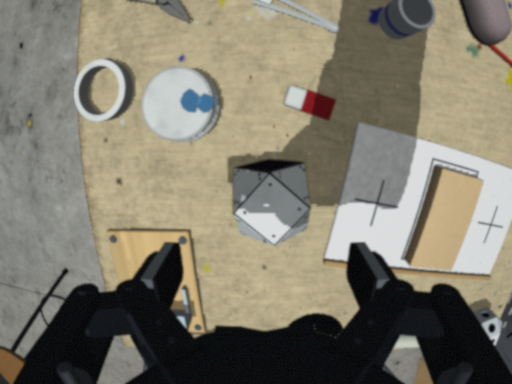

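```bash
python3 - <<'E'
from h import *
im=dict(np.load("w10.npz"))
W=ray(im,[(268,174),(310,207),(276,243),(234,210)],63,True); print(W.round(1),W.mean(0).round(1))
for a,b in((0,2),(3,1)): d=W[b]-W[a]; print(np.linalg.norm(d),np.degrees(np.arctan2(d[1],d[0])))
E
```

```text
[[432.9 -73.8  63. ]
 [458.7 -40.9  63. ]
 [489.7 -66.7  63. ]
 [461.7 -99.9  63. ]] [460.8 -70.3  63. ]
57.22499001480626 7.123705401059459
59.080778880905285 92.91981216708749
```

```bash
python3 - <<'E'
from h import *
plan([462.5,-71.5,10],185,4)
E
```

```text
from [459.5 -72.8 136.8] [-179.6   -1.  -179.3] F [0.1 1.4 0.3] w 85.2 t 19.325 n 4
[-0.0013, 0.0005, 0.0317] [-0.09, -0.25, -1.08]
[-0.0012, 0.0005, 0.0317] [-0.09, -0.25, -1.08]
[-0.001, 0.0004, 0.0317] [-0.09, -0.25, -1.08]
[-0.0009, 0.0003, 0.0317] [-0.09, -0.25, -1.08]
```

{"name": "move_arm", "arguments": {"steps": [[-0.0013,0.0005,0.025,-0.1,-0.25,-1.6,0.085],[-0.0012,0.0005,0.02,-0.1,-0.25,-1.6,0.085],[0,0,0,0,0,-1.1,0.085]]}}

```text
time: 19.7
eef_pos: [461.4, -67.7, 89.6]
eef_rot: [-179.9, -0.6, -174.6]
force: [0.0, -0.3, 0.4]
grip_width: 85.0
```

```bash
python3 - <<'E'
from h import *
im=get_image("wrist")
for d in sil(im,"solid_center",1):
    m=d["mask"].astype(np.uint8); c=max(cv2.findContours(m,0,2)[0],key=cv2.contourArea); print(d["confidence"],cv2.approxPolyDP(c,4,True).reshape(-1,2).tolist(),d["rect"])
cv2.imwrite("pics/w11.png",im["pixels"])
plan([462.5,-71.5,10],185,3)
E
```

```text
0.6 [[218, 170], [209, 222], [218, 248], [260, 270], [294, 252], [306, 230], [304, 174], [262, 163]] [206.9, 163.3, 307.8, 271.2]
from [462.5 -68.1  91.1] [-179.9   -0.5 -174.6] F [-0.6 -0.2 -0.2] w 84.6 t 19.8 n 3
[-0.0001, -0.0011, 0.027] [-0.04, -0.15, 0.12]
[-0.0, -0.0011, 0.027] [-0.04, -0.15, 0.12]
[0.0, -0.0011, 0.027] [-0.04, -0.15, 0.12]
```

{"name": "move_arm", "arguments": {"steps": [[0,-0.002,0.027,0,0,0,0.085],[0,-0.002,0.027,0,0,0,0.085],[0,0,0.022,0,0,0,0.085],[0,0,0.004,0,0,0,0.085],[0,0,0,0,0,0,0.05],[0,0,0,0,0,0,0.05],[0,0,0,0,0,0,0.05],[0,0,0,0,0,0,0.05]]}}

```text
time: 20.8
eef_pos: [468.8, -69.6, 16.4]
eef_rot: [-180.0, 0.2, -174.6]
force: [-0.0, 0.4, -0.1]
grip_width: 60.6
```

{"name": "move_arm", "arguments": {"steps": [[0,0,0,0,0,0,0.085],[0,0,0,0,0,0,0.085],[0.003,0,0.004,0,0,0,0.085],[0.003,0,0.003,0,0,0,0.085],[0,0,0,0,0,0,0.085],[0,0,0,0,0,0,0.05],[0,0,0,0,0,0,0.05],[0,0,0,0,0,0,0.05]]}}

```text
time: 21.8
eef_pos: [462.5, -70.3, 9.2]
eef_rot: [-180.0, 0.2, -174.6]
force: [-0.3, -0.1, -1.8]
grip_width: 60.7
```

{"name": "move_arm", "arguments": {"steps": [[0,0,0,0,0,0,0.05],[0,0,-0.02,0,0,0,0.05],[0,0,-0.04,0,0,0,0.05],[0,0,-0.05,0,0,0,0.05],[0,0,0,0,0,0,0.05]]}}

```text
time: 22.42
eef_pos: [461.4, -70.3, 121.5]
eef_rot: [-179.9, 0.1, -174.6]
force: [-0.5, 0.3, -1.0]
grip_width: 60.8
```

```bash
python3 - <<'E'
from h import *
im=get_image("wrist")
cv2.imwrite("pics/w12.png",im["pixels"])
for d in sil(im,"solid_center",1):
    m=d["mask"].astype(np.uint8); c=max(cv2.findContours(m,0,2)[0],key=cv2.contourArea); print(d["confidence"],cv2.approxPolyDP(c,4,True).reshape(-1,2).tolist(),d["rect"])
plan([490,119.8,110],170.35)
E
```

```text
0.93 [[196, 216], [189, 292], [207, 328], [324, 327], [341, 293], [330, 212], [259, 194]] [189.3, 194.7, 342.5, 334.5]
from [459.1 -70.  118.2] [-179.9   -0.2 -174.6] F [ 0.1  0.4 -1.2] w 60.6 t 22.525 n 4
[-0.0122, 0.0465, 0.0019] [-0.03, -0.06, 3.77]
[-0.0091, 0.0472, 0.002] [-0.03, -0.06, 3.77]
[-0.006, 0.0477, 0.002] [-0.03, -0.06, 3.77]
[-0.0028, 0.048, 0.002] [-0.03, -0.06, 3.77]
```

View pics/w12.png

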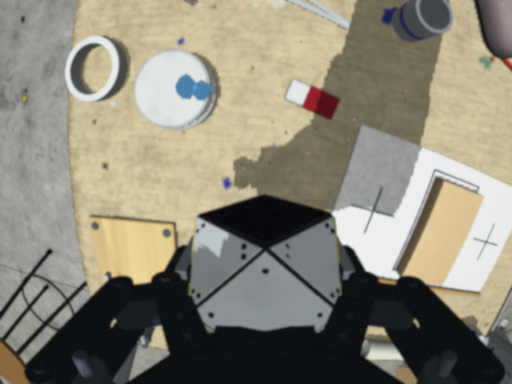

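```bash
python3 - <<'E'
from h import *
im=get_image("wrist"); s=manip.sense(); p=np.array(s["eef_pos"]); print(p)
w=ray(im,(266,243),p[2]+54,True)[0]; y=np.radians(s["eef_rot"][2]); d=w-p; print("corner in tool x,y:",d@[np.cos(y),np.sin(y),0],d@[np.sin(y),-np.cos(y),0])
E
```

```text
[458.48385018 -70.08429331 117.46437367]
corner in tool x,y: 30.491359749592622 1.3073565441560309
```

{"name": "move_arm", "arguments": {"steps": [[-0.0122,0.0465,0,0,0,3.8,0.05],[-0.0091,0.0472,0,0,0,3.8,0.05],[-0.006,0.0477,0,0,0,3.8,0.05],[-0.0028,0.048,0,0,0,3.8,0.05],[0,0,0,0,0,0,0.05]]}}

```text
time: 23.2
eef_pos: [486.6, 123.5, 108.3]
eef_rot: [-179.4, -0.9, 169.6]
force: [-0.4, -0.7, -1.3]
grip_width: 60.4
```

```bash
python3 - <<'E'
from h import *
plan([489.5,119.9,38],170.35)
E
```

```text
from [486.6 123.5 108.3] [-179.4   -0.9  169.6] F [-0.4 -0.7 -1.3] w 60.4 t 23.2 n 2
[-0.0023, -0.0012, 0.0352] [-0.27, -0.46, -0.39]
[-0.002, -0.0014, 0.0352] [-0.27, -0.46, -0.39]
```

{"name": "move_arm", "arguments": {"steps": [[-0.0023,-0.0014,0.034,-0.3,-0.5,-0.4,0.05],[-0.002,-0.0014,0.03,-0.3,-0.5,-0.4,0.05],[0,0,0,0,0,0,0.05]]}}

```text
time: 23.58
eef_pos: [487.0, 117.2, 38.9]
eef_rot: [-179.8, -0.2, 170.4]
force: [-0.2, 0.4, -0.8]
grip_width: 60.3
```

```bash
python3 - <<'E'
from h import *
plan([489.5,119.9,34.5],170.35)
E
```

```text
from [487.  117.2  38.9] [-179.8   -0.2  170.4] F [-0.2  0.4 -0.8] w 60.3 t 23.575 n 1
[-0.0021, 0.0031, 0.0044] [-0.22, -0.19, 0.09]
```

{"name": "move_arm", "arguments": {"steps": [[-0.002,0.003,0.002,-0.2,-0.2,0,0.05],[0,0,0.002,0,0,0,0.05],[0,0,0,0,0,0,0.05]]}}

```text
time: 23.95
eef_pos: [490.5, 119.6, 36.2]
eef_rot: [180.0, 0.1, 170.4]
force: [-0.3, -0.2, -0.4]
grip_width: 60.8
```

{"name": "move_arm", "arguments": {"steps": [[0,0,0.0015,0,0,0,0.05],[0,0,0,0,0,0,0.05]]}}

```text
time: 24.2
eef_pos: [491.1, 119.8, 35.5]
eef_rot: [179.9, 0.1, 170.4]
force: [-0.1, 0.1, -0.7]
grip_width: 60.5
```

{"name": "move_arm", "arguments": {"steps": [[0,0,0.0012,0,0,0,0.05],[0,0,0,0,0,0,0.065],[0,0,0,0,0,0,0.085],[0,0,0,0,0,0,0.085],[0,0,0,0,0,0,0.085],[0,0,-0.03,0,0,0,0.085],[0,0,-0.05,0,0,0,0.085],[0,0,-0.05,0,0,0,0.085]]}}

```text
time: 25.2
eef_pos: [488.4, 118.9, 164.3]
eef_rot: [-179.8, -0.2, 170.4]
force: [1.0, 0.4, 0.6]
grip_width: 85.2
```

```bash
python3 - <<'E'
from h import *
im=get_image("wrist"); cv2.imwrite("pics/w13.png",im["pixels"])
for q,z in (("solid_center",58),("plinth_center",25)):
  for d in sil(im,q,1):
    m=d["mask"].astype(np.uint8); c=max(cv2.findContours(m,0,2)[0],key=cv2.contourArea); print(q,d["confidence"],cv2.approxPolyDP(c,4,True).reshape(-1,2).tolist(),d["rect"]);print(ray(im,cv2.minAreaRect(c)[0],z,True))
im=get_image("top")
for q,z in (("ball_center",33),("pipe_center",13.5)):
  for d in sil(im,q,1):
    ys,xs=np.nonzero(d["mask"]); r=cv2.minAreaRect(np.c_[xs,ys].astype(np.float32)); print(q,d["confidence"],r,ray(im,r[0],z),ray(im,cv2.boxPoints(r),z).round(1).tolist())
plan([600,130,200],100)
E
```

```text
solid_center 0.77 [[233, 161], [227, 205], [232, 226], [267, 242], [296, 229], [305, 207], [303, 165], [270, 155]] [226.8, 155.3, 304.2, 243.7]
[[493.96449087 119.71484156  58.        ]]
plinth_center 0.71 [[234, 129], [235, 159], [298, 159], [296, 128]] [234.1, 124.7, 300.7, 236.3]
[[449.96138798 126.70252739  25.        ]]
ball_center 0.78 ((171.00001525878906, 143.50001525878906), (21.92030906677246, 23.33452033996582), 45.0) [[660.10036572 234.12597856  33.        ]] [[658.8, 274.6, 33.0], [701.3, 233.8, 33.0], [661.4, 193.7, 33.0], [619.2, 234.4, 33.0]]
pipe_center 0.92 ((218.62001037597656, 143.33999633789062), (34.25656509399414, 10.285914421081543), 10.30484676361084) [[664.75880307 116.14234323  13.5       ]] [[659.5, 161.8, 13.5], [686.0, 157.5, 13.5], [670.0, 70.5, 13.5], [643.7, 75.0, 13.5]]
from [488.1 119.  161.9] [-179.8   -0.2  170.4] F [-0.6  0.9 -0.6] w 84.7 t 25.5 n 8
[-0.0135, 0.0037, -0.0048] [-0.04, -0.01, 8.8]
[-0.0128, 0.0057, -0.0048] [-0.04, -0.01, 8.8]
[-0.0118, 0.0076, -0.0048] [-0.04, -0.01, 8.8]
[-0.0105, 0.0093, -0.0048] [-0.04, -0.01, 8.8]
[-0.0089, 0.0108, -0.0048] [-0.04, -0.01, 8.8]
[-0.0072, 0.0121, -0.0048] [-0.04, -0.01, 8.8]
[-0.0053, 0.013, -0.0048] [-0.04, -0.01, 8.8]
[-0.0032, 0.0137, -0.0048] [-0.04, -0.01, 8.8]
```

```bash
python3 - <<'E'
from h import *
plan([666,124,165],79.7,9)
E
```

```text
from [488.1 119.  161.9] [-179.8   -0.2  170.4] F [-0.6  0.9 -0.6] w 84.7 t 25.5 n 9
[-0.0194, 0.0039, -0.0004] [-0.04, -0.0, 10.08]
[-0.0184, 0.0072, -0.0004] [-0.04, -0.0, 10.08]
[-0.0169, 0.0103, -0.0004] [-0.04, -0.0, 10.08]
[-0.0148, 0.0131, -0.0004] [-0.04, -0.0, 10.08]
[-0.0123, 0.0155, -0.0004] [-0.04, -0.0, 10.08]
[-0.0094, 0.0174, -0.0004] [-0.04, -0.0, 10.08]
[-0.0062, 0.0188, -0.0004] [-0.04, -0.0, 10.08]
[-0.0028, 0.0196, -0.0004] [-0.04, -0.0, 10.08]
[0.0006, 0.0198, -0.0004] [-0.04, -0.0, 10.08]
```

{"name": "move_arm", "arguments": {"steps": [[-0.0194,0.0039,0,0,0,10.1,0.06],[-0.0184,0.0072,0,0,0,10.1,0.06],[-0.0169,0.0103,0,0,0,10.1,0.06],[-0.0148,0.0131,0,0,0,10.1,0.06],[-0.0123,0.0155,0,0,0,10.1,0.06],[-0.0094,0.0174,0,0,0,10.1,0.06],[-0.0062,0.0188,0,0,0,10.1,0.06],[-0.0028,0.0196,0,0,0,10.1,0.06]]}}

```text
time: 26.5
eef_pos: [643.4, 118.4, 145.4]
eef_rot: [-178.6, 0.8, 87.0]
force: [-0.3, 0.1, -0.0]
grip_width: 59.7
```

```bash
python3 - <<'E'
from h import *
im=get_image("wrist"); cv2.imwrite("pics/w14.png",im["pixels"]); np.savez("w14.npz",**{k:np.array(im[k]) for k in("rvec","tvec","camera_matrix")})
for q,z in (("pipe_center",13.5),("ball_center",30)):
  for d in sil(im,q,2):
    m=d["mask"].astype(np.uint8); c=max(cv2.findContours(m,0,2)[0],key=cv2.contourArea); r=cv2.minAreaRect(c); print(q,d["confidence"],d["rect"],r);W=ray(im,cv2.boxPoints(r),z,True); print(W.round(1).tolist(),W.mean(0))
plan([666,124,100],79.7)
E
```

```text
pipe_center 0.87 [270.0, 134.8, 312.3, 228.7] ((289.86688232421875, 181.74658203125), (28.35036849975586, 91.84905242919922), 8.820380210876465)
[[640.4, 72.7, 13.5], [657.7, 162.7, 13.5], [683.6, 157.7, 13.5], [668.5, 66.5, 13.5]] [662.54744716 114.90353812  13.5       ]
ball_center 0.92 [241.6, 16.3, 317.0, 94.3] ((280.30487060546875, 53.75609588623047), (73.8327865600586, 72.15364837646484), 32.905242919921875)
[[615.1, 228.4, 30.0], [651.2, 281.1, 30.0], [702.1, 243.2, 30.0], [665.9, 190.5, 30.0]] [658.54900919 235.81745613  30.        ]
from [643.  118.2 145.4] [-178.6    0.8   87.5] F [-0.1 -0.1 -0.6] w 60.2 t 26.65 n 1
[0.0075, 0.0238, 0.0447] [-1.34, 0.92, 7.79]
```

{"name": "move_arm", "arguments": {"steps": [[0.0035,0.011,0.022,-0.7,0.5,3.9,0.06],[0.0035,0.0105,0.022,-0.7,0.5,3.9,0.06],[0,0,0,0,0,0,0.06]]}}

```text
time: 27.02
eef_pos: [661.5, 122.9, 98.1]
eef_rot: [-179.9, -0.0, 80.2]
force: [-0.1, 0.6, 0.5]
grip_width: 60.4
```

```bash
python3 - <<'E'
from h import *
im=get_image("wrist"); cv2.imwrite("pics/w15.png",im["pixels"])
for q,z in (("pipe_center",20),):
  for d in sil(im,q,1):
    m=d["mask"].astype(np.uint8); c=max(cv2.findContours(m,0,2)[0],key=cv2.contourArea); r=cv2.minAreaRect(c); print(q,d["confidence"],d["rect"],r);W=ray(im,cv2.boxPoints(r),z,True); print(W.round(1).tolist(),W.mean(0))
plan([664.5,123,30],79.8,3)
E
```

```text
from [662.6 122.9 100.3] [ 1.80e+02 -1.00e-01  8.02e+01] F [0.8 0.3 0.4] w 60.4 t 27.125 n 3
[0.0001, 0.0006, 0.0234] [0.0, -0.04, 0.13]
[0.0001, 0.0006, 0.0234] [0.0, -0.04, 0.13]
[0.0001, 0.0006, 0.0234] [0.0, -0.04, 0.13]
```

{"name": "move_arm", "arguments": {"steps": [[0,0.0006,0.0234,0,0,0,0.06],[0,0.0006,0.0234,0,0,0,0.06],[0,0.0006,0.0234,0,0,0,0.06],[0,0,0.01,0,0,0,0.06],[0,0,0.008,0,0,0,0.06],[0,0,0,0,0,0,0.06]]}}

```text
time: 27.88
eef_pos: [666.1, 123.6, 15.0]
eef_rot: [179.7, -0.3, 80.8]
force: [0.1, 0.1, -0.1]
grip_width: 60.1
```

```bash
python3 - <<'E'
from h import *
im=get_image("wrist"); cv2.imwrite("pics/w16.png",im["pixels"])
for q,z in (("pipe_center",20),):
  for d in sil(im,q,1):
    m=d["mask"].astype(np.uint8); c=max(cv2.findContours(m,0,2)[0],key=cv2.contourArea); r=cv2.minAreaRect(c); print(q,d["confidence"],d["rect"],r);W=ray(im,cv2.boxPoints(r),z,True); print(W.round(1).tolist(),W.mean(0))
plan([664.5,123,5],79.8,1)
E
```

```text
pipe_center 0.79 [237.2, 177.5, 293.1, 330.0] ((265.0, 253.0), (150.0, 52.0), 90.0)
[[658.7, 165.3, 20.0], [683.3, 161.3, 20.0], [671.6, 67.6, 20.0], [640.1, 72.9, 20.0]] [663.42076402 116.77011678  20.        ]
from [666.6 123.7  15.9] [179.6  -0.4  80.7] F [ 0.2  0.1 -0.9] w 59.9 t 27.975 n 1
[-0.0011, -0.0021, 0.0108] [0.37, -0.37, 0.95]
```

{"name": "move_arm", "arguments": {"steps": [[0,-0.002,0.006,0.4,-0.4,0.9,0.06],[0,0,0.004,0,0,0,0.06],[0,0,0,0,0,0,0.02],[0,0,0,0,0,0,0.01],[0,0,0,0,0,0,0.01],[0,0,0,0,0,0,0.01],[0,0,0,0,0,0,0.01]]}}

```text
time: 28.85
eef_pos: [665.5, 124.2, 6.7]
eef_rot: [179.9, 0.0, 79.8]
force: [0.6, -0.3, -1.0]
grip_width: 25.3
```

{"name": "move_arm", "arguments": {"steps": [[0,0,-0.03,0,0,0,0.01],[0,0,-0.055,0,0,0,0.01],[0,0,-0.055,0,0,0,0.01],[0,-0.03,0,0,0,0,0.01],[0,-0.05,0,0,0,0,0.01],[0,0,0,0,0,0,0.01]]}}

```text
time: 29.6
eef_pos: [584.0, 138.2, 150.0]
eef_rot: [-179.9, 0.0, 79.7]
force: [1.0, 0.8, 0.8]
grip_width: 25.2
```

```bash
python3 - <<'E'
from h import *
im=get_image("wrist"); cv2.imwrite("pics/w17.png",im["pixels"])
s=manip.sense(); p=np.array(s["eef_pos"]); y=np.radians(s["eef_rot"][2])
for d in sil(im,"pipe_center",1):
    print(d["confidence"],d["rect"]); ys,xs=np.nonzero(d["mask"]); v=ys.min(); u=xs[ys<v+4].mean()
    for z in(0,13.5,27): w=ray(im,(u,v),p[2]-6+z,True)[0]-p; print(z,"end in tool x",w@[np.cos(y),np.sin(y),0])
plan([468.1,36.8,150],170.35,9)
E
```

```text
0.87 [235.3, 181.3, 295.1, 330.7]
0 end in tool x 34.64025724716533
13.5 end in tool x 38.38529183766124
27 end in tool x 42.13032642815715
from [586.8 137.4 150.5] [1.799e+02 1.000e-01 7.970e+01] F [-0.  -0.4  0.2] w 25.5 t 29.7 n 9
[-0.0134, -0.011, 0.0001] [0.0, 0.02, -10.08]
[-0.0112, -0.0131, 0.0001] [0.0, 0.02, -10.08]
[-0.0088, -0.0149, 0.0] [0.0, 0.02, -10.08]
[-0.006, -0.0162, 0.0] [0.0, 0.02, -10.08]
[-0.0031, -0.017, 0.0] [0.0, 0.02, -10.08]
[-0.0001, -0.0173, 0.0] [0.0, 0.02, -10.08]
[0.003, -0.017, 0.0] [0.0, 0.02, -10.08]
[0.0059, -0.0163, 0.0001] [0.0, 0.02, -10.08]
[0.0086, -0.015, 0.0001] [0.0, 0.02, -10.08]
```

{"name": "move_arm", "arguments": {"steps": [[-0.0134,-0.011,0,0,0,-10.1,0.01],[-0.0112,-0.0131,0,0,0,-10.1,0.01],[-0.0088,-0.0149,0,0,0,-10.1,0.01],[-0.006,-0.0162,0,0,0,-10.1,0.01],[-0.0031,-0.017,0,0,0,-10.1,0.01],[0,-0.0173,0,0,0,-10.1,0.01],[0.003,-0.017,0,0,0,-10.1,0.01],[0.006,-0.0163,0,0,0,-10.1,0.01]]}}

```text
time: 30.7
eef_pos: [488.5, 39.6, 150.8]
eef_rot: [-179.7, 0.5, 162.6]
force: [-0.1, 0.1, -0.7]
grip_width: 25.1
```

```bash
python3 - <<'E'
from h import *
plan([468,36.8,90],170.35)
E
```

```text
from [488.5  39.6 150.8] [-179.7    0.5  162.6] F [-0.1  0.1 -0.7] w 25.1 t 30.7 n 2
[0.0096, -0.0042, 0.0303] [-0.17, 0.24, -3.87]
[0.0097, -0.0037, 0.0304] [-0.17, 0.24, -3.87]
```

{"name": "move_arm", "arguments": {"steps": [[0.0096,-0.0042,0.0303,-0.2,0.2,-3.9,0.01],[0.0097,-0.0037,0.0304,-0.2,0.2,-3.9,0.01],[0,0,0,0,0,0,0.01]]}}

```text
time: 31.08
eef_pos: [470.6, 33.8, 89.8]
eef_rot: [179.9, 0.3, 170.4]
force: [0.0, 0.2, 1.4]
grip_width: 25.4
```

```bash
python3 - <<'E'
from h import *
plan([468,36.8,30],170.35)
E
```

```text
from [470.6  33.8  89.8] [179.9   0.3 170.4] F [0.  0.2 1.4] w 25.4 t 31.075 n 2
[0.0016, 0.0012, 0.0299] [0.03, 0.13, 0.04]
[0.0016, 0.0012, 0.0299] [0.03, 0.13, 0.04]
```

{"name": "move_arm", "arguments": {"steps": [[0.0016,0.001,0.03,0,0.1,0,0.01],[0.0016,0.001,0.03,0,0.1,0,0.01],[0,0,0.01,0,0,0,0.01],[0,0,0,0,0,0,0.01]]}}

```text
time: 31.58
eef_pos: [475.4, 36.2, 23.1]
eef_rot: [179.9, 0.5, 170.0]
force: [0.2, -0.6, -1.2]
grip_width: 25.7
```

```bash
python3 - <<'E'
from h import *
plan([468,36.8,12.5],170.35,2)
E
```

```text
from [475.4  36.2  23.1] [179.9   0.5 170. ] F [ 0.2 -0.6 -1.2] w 25.7 t 31.575 n 2
[0.0038, -0.0004, 0.0053] [0.07, 0.24, -0.19]
[0.0037, -0.0004, 0.0053] [0.07, 0.24, -0.19]
```

{"name": "move_arm", "arguments": {"steps": [[0.0038,0,0.004,0,0.3,0,0.01],[0.0037,0,0.004,0,0.2,0,0.01],[0,0,0.002,0,0,0,0.01],[0,0,0,0,0,0,0.01]]}}

```text
time: 32.08
eef_pos: [469.8, 37.9, 15.3]
eef_rot: [179.7, 0.2, 169.9]
force: [-0.3, 0.2, -0.3]
grip_width: 25.6
```

{"name": "move_arm", "arguments": {"steps": [[0.001,-0.001,0.002,0,0,0,0.01],[0,0,0.0005,0,0,0,0.01],[0,0,0,0,0,0,0.01]]}}

```text
time: 32.45
eef_pos: [468.8, 36.8, 12.8]
eef_rot: [179.7, 0.2, 169.9]
force: [-0.5, -0.3, 0.1]
grip_width: 25.1
```

{"name": "move_arm", "arguments": {"steps": [[0,0,0,0,0,0,0.035],[0,0,0,0,0,0,0.05],[0,0,0,0,0,0,0.05],[0,0,-0.03,0,0,0,0.05],[0,0,-0.05,0,0,0,0.05],[0,0,-0.06,0,0,0,0.06],[0,0,-0.02,0,0,0,0.085]]}}

```text
time: 33.33
eef_pos: [466.8, 36.5, 176.0]
eef_rot: [179.9, -0.0, 169.9]
force: [0.1, 0.7, -1.1]
grip_width: 76.0
```

```bash
python3 - <<'E'
from h import *
im=get_image("wrist"); cv2.imwrite("pics/w18.png",im["pixels"])
for d in sil(im,"pipe_center",1):
    m=d["mask"].astype(np.uint8); c=max(cv2.findContours(m,0,2)[0],key=cv2.contourArea); r=cv2.minAreaRect(c); W=ray(im,cv2.boxPoints(r),19.5,True); print(d["confidence"],W.round(1).tolist(),W.mean(0).round(1))
w=cv2.imread("pics/w14.png"); 
plan([650,190,165],100,8)
E
```

```text
0.84 [[429.8, 30.9, 19.5], [434.3, 55.7, 19.5], [524.0, 40.8, 19.5], [519.2, 13.8, 19.5]] [476.8  35.3  19.5]
from [466.8  36.7 175. ] [179.9  -0.  169.9] F [ 0.3 -0.  -0.4] w 84.8 t 33.425 n 8
[-0.0192, 0.0229, 0.0013] [0.01, -0.01, 8.74]
[-0.0155, 0.0255, 0.0013] [0.01, -0.01, 8.74]
[-0.0114, 0.0276, 0.0013] [0.01, -0.01, 8.74]
[-0.0071, 0.029, 0.0013] [0.01, -0.01, 8.74]
[-0.0026, 0.0297, 0.0013] [0.01, -0.01, 8.74]
[0.0019, 0.0298, 0.0013] [0.01, -0.01, 8.74]
[0.0064, 0.0292, 0.0013] [0.01, -0.01, 8.74]
[0.0108, 0.0278, 0.0013] [0.01, -0.01, 8.74]
```

{"name": "move_arm", "arguments": {"steps": [[-0.0192,0.0229,0,0,0,8.7,0.085],[-0.0155,0.0255,0,0,0,8.7,0.085],[-0.0114,0.0276,0,0,0,8.7,0.085],[-0.0071,0.029,0,0,0,8.7,0.085],[-0.0026,0.0297,0,0,0,8.7,0.085],[0.0019,0.0298,0,0,0,8.7,0.085],[0.0064,0.0292,0,0,0,8.7,0.085],[0.0108,0.0278,0,0,0,8.7,0.085]]}}

```text
time: 34.42
eef_pos: [652.9, 190.5, 164.2]
eef_rot: [-179.4, -0.1, 98.1]
force: [0.2, 0.0, 0.7]
grip_width: 85.0
```

```bash
python3 - <<'E'
from h import *
plan([656,232,150],100)
E
```

```text
from [652.9 190.5 164.2] [-1.794e+02 -1.000e-01  9.810e+01] F [0.2 0.  0.7] w 85.0 t 34.425 n 1
[0.0407, 0.009, 0.0142] [-0.58, -0.06, -1.94]
```

{"name": "move_arm", "arguments": {"steps": [[0.0407,0.009,0.0142,-0.6,0,-1.9,0.085],[0,0,0,0,0,0,0.085]]}}

```text
time: 34.67
eef_pos: [655.3, 236.4, 144.8]
eef_rot: [-179.8, 0.0, 100.2]
force: [-0.5, 0.6, -0.7]
grip_width: 84.9
```

```bash
python3 - <<'E'
from h import *
im=get_image("wrist"); s=manip.sense(); print(s["eef_pos"],s["eef_rot"])
np.savez("w19.npz",**{k:np.array(im[k]) for k in("rvec","tvec","camera_matrix")})
for d in sil(im,"ball_center",1):
    m=d["mask"].astype(np.uint8); c=max(cv2.findContours(m,0,2)[0],key=cv2.contourArea); e=cv2.minEnclosingCircle(c); print(d["confidence"],d["rect"],e,ray(im,e[0],30,True).round(1))
    u,v=map(int,e[0]); print(u-60,v-60)
    a=im["pixels"][v-60:v+60,u-60:u+60]; cv2.imwrite("pics/w19.png",cv2.resize(a,(600,600),interpolation=cv2.INTER_CUBIC))
E
```

```text
[656.05640523 233.30153775 145.7093058 ] [-1.79861873e+02  1.01547691e-01  1.00016106e+02]
0.92 [236.0, 153.8, 299.8, 230.2] ((269.7340393066406, 191.5), 38.064178466796875) [[658.5 234.   30. ]]
209 131
```

View pics/w19.png

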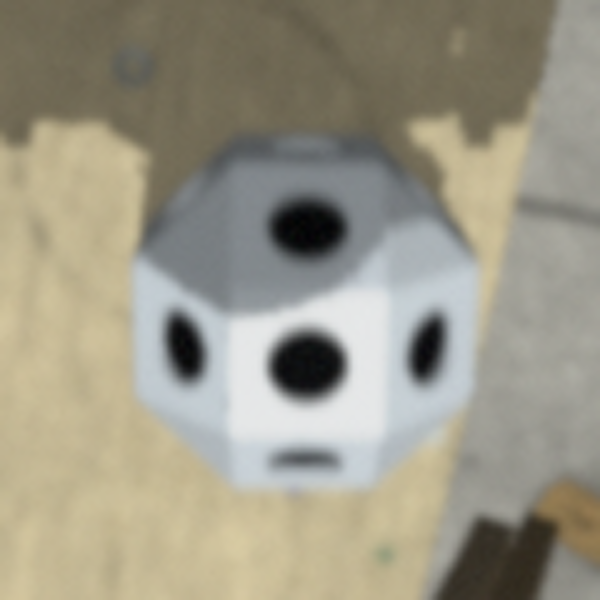

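```bash
python3 - <<'E'
from h import *
im=dict(np.load("w19.npz")); W=ray(im,[(270.4,204)],60,True); print(W)
plan([(W[0][0]+658.5)/2,(W[0][1]+234)/2,60],100,3)
E
```

```text
[[658.88745081 232.68692175  60.        ]]
from [656.7 231.3 146.8] [-1.799e+02  1.000e-01  9.990e+01] F [ 0.3 -1.1  0.3] w 85.1 t 34.775 n 3
[0.0006, 0.0008, 0.0289] [-0.02, 0.04, -0.04]
[0.0006, 0.0008, 0.0289] [-0.02, 0.04, -0.04]
[0.0006, 0.0008, 0.0289] [-0.02, 0.04, -0.04]
```

{"name": "move_arm", "arguments": {"steps": [[0.0006,0.0008,0.029,0,0,0,0.085],[0.0006,0.0005,0.029,0,0,0,0.085],[0.0006,0,0.02,0,0,0,0.085],[0,0,0,0,0,0,0.085]]}}

```text
time: 35.28
eef_pos: [657.3, 230.6, 67.2]
eef_rot: [-180.0, 0.1, 99.9]
force: [-0.3, -0.3, -0.1]
grip_width: 85.0
```

```bash
python3 - <<'E'
from h import *
plan([658.7,233.2,9],100,3)
E
```

```text
from [657.3 230.6  67.2] [-1.80e+02  1.00e-01  9.99e+01] F [-0.3 -0.3 -0.1] w 85.0 t 35.275 n 3
[0.0008, 0.0006, 0.0194] [-0.01, 0.04, -0.04]
[0.0008, 0.0006, 0.0194] [-0.01, 0.04, -0.04]
[0.0008, 0.0006, 0.0194] [-0.01, 0.04, -0.04]
```

{"name": "move_arm", "arguments": {"steps": [[0.0008,0,0.019,0,0,0,0.085],[0.0008,0,0.019,0,0,0,0.085],[0.0008,0,0.015,0,0,0,0.085],[0,0,0.003,0,0,0,0.085],[0,0,0,0,0,0,0.085]]}}

```text
time: 35.9
eef_pos: [658.0, 233.0, 9.1]
eef_rot: [179.9, 0.1, 99.9]
force: [-0.8, -0.7, 0.4]
grip_width: 84.9
```

```bash
python3 - <<'E'
from h import *
plan([658.7,233.2,9],100,1)
E
```

```text
from [658.  233.    9.1] [1.799e+02 1.000e-01 9.990e+01] F [-0.8 -0.7  0.4] w 84.9 t 35.9 n 1
[0.0001, 0.0008, 0.0001] [0.12, 0.1, -0.12]
```

{"name": "move_arm", "arguments": {"steps": [[0,0,0,0,0,0,0.06],[0,0,0,0,0,0,0.045],[0,0,0,0,0,0,0.045],[0,0,0,0,0,0,0.045],[0,0,0,0,0,0,0.045]]}}

```text
time: 36.52
eef_pos: [659.0, 233.3, 11.0]
eef_rot: [179.7, 0.1, 99.9]
force: [0.2, 0.5, -1.0]
grip_width: 59.1
```

{"name": "move_arm", "arguments": {"steps": [[0,0,-0.02,0,0,0,0.045],[0,0,-0.05,0,0,0,0.045],[0,0,-0.05,0,0,0,0.045],[0,0,0,0,0,0,0.045]]}}

```text
time: 37.02
eef_pos: [658.9, 232.9, 138.6]
eef_rot: [179.7, 0.1, 99.8]
force: [1.2, 0.2, -1.4]
grip_width: 59.4
```

```bash
python3 - <<'E'
from h import *
im=get_image("wrist"); s=manip.sense(); p=np.array(s["eef_pos"]); y=np.radians(s["eef_rot"][2])
for d in sil(im,"ball_center",1):
    print(d["confidence"],d["rect"])
plan([503.7,203.3,120],80.35)
E
```

```text
0.87 [193.8, 197.9, 331.3, 333.8]
from [656.6 232.7 133.9] [-1.80e+02  1.00e-01  9.99e+01] F [ 0.2 -0.1 -1.1] w 59.1 t 37.125 n 3
[-0.0009, -0.0519, 0.0046] [0.01, 0.05, 6.5]
[-0.0068, -0.0515, 0.0046] [0.01, 0.05, 6.5]
[-0.0126, -0.0504, 0.0046] [0.01, 0.05, 6.5]
```

{"name": "move_arm", "arguments": {"steps": [[-0.0009,-0.0519,0,0,0,6.5,0.045],[-0.0068,-0.0515,0,0,0,6.5,0.045],[-0.0126,-0.0504,0.005,0,0,6.5,0.045],[0,0,0,0,0,0,0.045]]}}

```text
time: 37.62
eef_pos: [495.0, 201.1, 122.4]
eef_rot: [-179.6, 0.6, 79.8]
force: [-0.0, 0.1, -0.1]
grip_width: 58.7
```

```bash
python3 - <<'E'
from h import *
plan([504,204.5,30],80.35,3)
E
```

```text
from [495.  201.1 122.4] [-179.6    0.6   79.8] F [-0.   0.1 -0.1] w 58.7 t 37.625 n 3
[0.002, 0.003, 0.0308] [-0.15, 0.19, -0.19]
[0.0018, 0.0029, 0.0308] [-0.15, 0.19, -0.19]
[0.0017, 0.0029, 0.0308] [-0.15, 0.19, -0.19]
```

{"name": "move_arm", "arguments": {"steps": [[0.001,0.003,0.03,-0.1,0.2,-0.2,0.045],[0.001,0.002,0.03,-0.1,0.2,-0.2,0.045],[0.001,0,0.028,-0.1,0.2,-0.2,0.045],[0,0,0,0,0,0,0.045]]}}

```text
time: 38.12
eef_pos: [500.0, 203.5, 30.7]
eef_rot: [-179.8, 0.0, 80.6]
force: [0.6, -0.8, -0.7]
grip_width: 59.1
```

```bash
python3 - <<'E'
from h import *
plan([504,204.5,17],80.35,2)
E
```

```text
from [500.  203.5  30.7] [-179.8    0.    80.6] F [ 0.6 -0.8 -0.7] w 59.1 t 38.125 n 2
[0.0008, 0.0019, 0.0069] [-0.09, 0.0, 0.14]
[0.0008, 0.0019, 0.0069] [-0.09, 0.0, 0.14]
```

{"name": "move_arm", "arguments": {"steps": [[0.0008,0.0019,0.006,-0.1,0,0,0.045],[0.0005,0.0019,0.006,0,0,0,0.045],[0,0,0.0015,0,0,0,0.045],[0,0,0,0,0,0,0.045]]}}

```text
time: 38.62
eef_pos: [506.3, 204.9, 18.7]
eef_rot: [179.9, -0.1, 80.6]
force: [-0.5, 0.4, -0.1]
grip_width: 59.5
```

{"name": "move_arm", "arguments": {"steps": [[0,-0.001,0.002,0,0,0,0.045],[0,0,0,0,0,0,0.045]]}}

```text
time: 38.88
eef_pos: [505.5, 205.3, 17.1]
eef_rot: [179.9, -0.1, 80.6]
force: [-0.3, -0.6, -1.5]
grip_width: 59.0
```

{"name": "move_arm", "arguments": {"steps": [[0,0,0.001,0,0,0,0.045],[0,0,0,0,0,0,0.045]]}}

```text
time: 39.12
eef_pos: [505.5, 205.4, 16.3]
eef_rot: [179.9, -0.2, 80.6]
force: [0.2, 0.1, -1.1]
grip_width: 59.1
```

{"name": "move_arm", "arguments": {"steps": [[0,0,0.0008,0,0,0,0.045],[0,0,0,0,0,0,0.065],[0,0,0,0,0,0,0.085],[0,0,0,0,0,0,0.085],[0,0,0,0,0,0,0.085],[0,0,-0.03,0,0,0,0.085],[0,0,-0.05,0,0,0,0.085],[0,0,-0.06,0,0,0,0.085]]}}

```text
time: 40.12
eef_pos: [502.7, 203.8, 155.2]
eef_rot: [-179.8, 0.2, 80.6]
force: [0.0, 2.2, 0.5]
grip_width: 85.2
```

{"name": "move_arm", "arguments": {"steps": [[0,0,-0.04,0,0,0,0.085],[0.05,0,0,0,0,0,0.085],[0.055,0,0,0,0,0,0.085],[0.055,0,0,0,0,0,0.085],[0,0,0,0,0,0,0.085],[0,0,0,0,0,0,0.085]]}}

```text
time: 40.88
eef_pos: [532.5, 366.8, 202.7]
eef_rot: [179.9, -0.3, 80.5]
force: [0.4, -1.1, 0.4]
grip_width: 85.1
```

```bash
python3 - <<'E'
from h import *
c=np.array([489.5,119.6]); a=np.radians(-9.65); M=np.array([[np.cos(a),np.sin(a)],[-np.sin(a),np.cos(a)]])
zz=dict(solid_center=60,plinth_center=25,ball_center=36,pipe_center=19.5,eraser=7,lids=15)
for n in("top","scene","wrist"):
    im=get_image(n); cv2.imwrite(f"pics/end_{n}.png",im["pixels"])
    for q,z in zz.items():
        for d in sil(im,q,1):
            ys,xs=np.nonzero(d["mask"]); r=cv2.minAreaRect(np.c_[xs,ys].astype(np.float32)); W=ray(im,r[0],z,n=="wrist")[0]
            print(n,q,round(d["confidence"],2),W.round(1),"board",(M@(W[:2]-c)).round(1),np.round(r[1],1),round(r[2],1))
print(manip.sense()["eef_pos"],manip.sense()["time"])
E
```

```text
top solid_center 0.72 [493. 120.  60.] board [3.4 1. ] [29.  25.8] 12.5
top plinth_center 0.62 [491.3 117.8  25. ] board [ 2.1 -1.4] [25.5 43.7] 11.3
top eraser 0.51 [378.8 -37.8   7. ] board [ -82.8 -173.7] [18.7  9.5] 14.0
top lids 0.94 [ 380.2 -156.4   15. ] board [ -61.5 -290.5] [27. 28.] 90.0
scene solid_center 0.55 [492.2 115.7  60. ] board [ 3.3 -3.4] [33.5 30.4] 63.4
scene plinth_center 0.79 [485.6 109.8  25. ] board [ -2.2 -10.3] [22.8 47.9] 63.4
scene ball_center 0.87 [506.3 216.8  36. ] board [ 0.3 98.6] [19. 25.] 31.0
scene pipe_center 0.97 [477.2  35.9  19.5] board [  1.9 -84.6] [10.9 36.7] 60.3
scene eraser 0.51 [379.5 -38.2   7. ] board [ -82. -174.] [19.7 10.5] 56.3
scene lids 0.92 [ 378.9 -155.    15. ] board [ -63.  -289.3] [32.2 32.2] 26.6
wrist plinth_center 0.91 [496.5 154.8  25. ] board [ 1.  35.9] [75.1 11.8] 1.1
wrist ball_center 0.88 [504.5 207.1  36. ] board [ 0.1 88.7] [46. 48.] 90.0
[532.1680444  367.55142652 202.98535796] 41.925
```

```bash
python3 - <<'E'
from h import *
c=np.array([489.5,119.6]); a=np.radians(-9.65); M=np.array([[np.cos(a),np.sin(a)],[-np.sin(a),np.cos(a)]])
im=get_image("top")
for q,z in(("ball_center",36),("pipe_center",19.5)):
  for d in silhouettes(im,q)[:2]:
    ys,xs=np.nonzero(d["mask"]); r=cv2.minAreaRect(np.c_[xs,ys].astype(np.float32)); W=ray(im,r[0],z)[0]; print(q,d["confidence"],(M@(W[:2]-c)).round(1),r)
print(order.sign_off())
E
```

```text
ball_center 0.84 [ 0.4 86.6] ((181.0, 205.0), (24.0, 26.0), 90.0)
pipe_center 0.67 [ 2.7 -1. ] ((216.6154022216797, 210.42308044433594), (24.906749725341797, 43.7338981628418), 11.309932708740234)
pipe_center 0.64 [  0.5 -85.1] ((249.33114624023438, 216.9706268310547), (11.351354598999023, 35.03927230834961), 9.865806579589844)
the job is handed in; nothing more can be done
None
```

I set out the whole group and handed the job in at about 42 s. I swung the bar back to its stop and slid the plinth 37 mm clear of the lip. Then I placed the plinth, the solid, the pipe and the ball, and backed the gripper away with nothing touching.

The last camera checks put every piece within tolerance. Positions are in the board frame, in mm:

| Piece | Measured (x, y) | Target (x, y) |
|---|---|---|
| Plinth | (2, -1) | (0, 0) |
| Solid | (3, 1), on the plinth | (0, 0) |
| Ball | (0, 87) | (0, 85) |
| Pipe | (0.5, -85), aligned front to back | (0, -85) |

The eraser and the jar lids are within about 3 mm of where they started, which is within the measuring error.

Some checks disagreed or were weak:
- **Scene camera:** it put the ball at y = 99 and the plinth at y = -10, probably because each was partly hidden there. I trusted the top camera, which agreed with where the gripper let go.
- **Detection errors:** the network's best "pipe" match in the last top view was actually the plinth; the pipe was the second match. The ball was missed in one top view and found on the retry.
- **No final look by eye:** the viewing limit was used up, so the end state was checked by the cameras' numbers only. The sign-off gave no verdict.

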